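# Close down the gluing table

### The job

Close down the gluing table for the night: push every glue pot's push-pull top fully home and stand the pots upright in a row on the narrow raised shelf, shutting each pot before you lift it. Pull the spatula out of its soaking cup and lay it in the sloped rest, blade down with its end against the stop. Leave the tape and the jar where they are.

Things in the scene. Friction and masses are not known exactly. Their poses are not given: they have to be found in the camera images.
- pot1_mid (a point): squat round white glue pot, 60 mm diameter, straight-sided from its foot to 58 mm up, sloping shoulder to 66 mm, then a push-pull top; 88 mm tall when shut, 150 to 300 g; may be absent. The point is on its axis 44 mm above its foot; z is up the pot. Starts standing on the table
- cap1_top (a point): centre of the flat upper face of pot1's push-pull top (captive round top, 32 mm diameter, 24 mm tall)
- cap1 (a joint): how far pot1's top is pulled up, in m: 0 fully home (shut), 0.012 fully up; its snug fit holds it wherever it is left and takes about 6 N to move
- pot2_mid (a point): another glue pot just like pot1, same point; may be absent
- cap2_top (a point): centre of the flat upper face of pot2's push-pull top (captive round top, 32 mm diameter, 24 mm tall)
- cap2 (a joint): how far pot2's top is pulled up, in m: 0 fully home (shut), 0.012 fully up; its snug fit holds it wherever it is left and takes about 6 N to move
- pot3_mid (a point): another glue pot just like pot1, same point; may be absent
- cap3_top (a point): centre of the flat upper face of pot3's push-pull top (captive round top, 32 mm diameter, 24 mm tall)
- cap3 (a joint): how far pot3's top is pulled up, in m: 0 fully home (shut), 0.012 fully up; its snug fit holds it wherever it is left and takes about 6 N to move
- pot4_mid (a point): another glue pot just like pot1, same point; may be absent
- cap4_top (a point): centre of the flat upper face of pot4's push-pull top (captive round top, 32 mm diameter, 24 mm tall)
- cap4 (a joint): how far pot4's top is pulled up, in m: 0 fully home (shut), 0.012 fully up; its snug fit holds it wherever it is left and takes about 6 N to move
- pot5_mid (a point): another glue pot just like pot1, same point; may be absent
- cap5_top (a point): centre of the flat upper face of pot5's push-pull top (captive round top, 32 mm diameter, 24 mm tall)
- cap5 (a joint): how far pot5's top is pulled up, in m: 0 fully home (shut), 0.012 fully up; its snug fit holds it wherever it is left and takes about 6 N to move
- shelf_top (a point): narrow plywood shelf, fixed: floor 50 mm above the table, with a rim 14 mm high and 5 mm thick all round; inside the rim 70 mm deep (its x) and 450 mm long (its y), room for five pots in a row. The point is the centre of the shelf's floor
- cup_mouth (a point): narrow rectangular steel soaking cup, fixed, outside 26 x 50 mm (its x, y), 80 mm high, walls 4 mm, floor 5 mm thick; the point is the centre of its open mouth, 80 mm above the table
- spatula_mid (a point): glue spatula, 185 mm long, about 70 g, starts upright in the cup, blade down, leaning up to 10 degrees: steel blade 75 mm long, 32 mm wide (its y), 3 mm thick (its x), then a wooden handle 110 mm long, 24 mm wide (its y), 20 mm thick (its x). The point is half-way along it, z points from blade to handle end
- spatula_tip (a point): middle of the end of the spatula's blade, 92.5 mm from spatula_mid along -z; the centre of mass is about 100 mm from it
- rest_foot (a point): sloped aluminium rest, fixed: a channel 42 mm wide inside, falling at 45 degrees towards the rest's +x, to an end stop 24 mm high; y is across it, z is up. The point is on the stop's inner face, 10 mm off the channel's board and 40 mm above the table: where the blade's end lies when the spatula is in place
- rest_mid (a point): where the spatula's middle lies when in place in the rest (handle on the board), 92.5 mm up the slope from rest_foot. The board runs 130 mm up from the stop, so the handle's end sticks out 55 mm past it; the channel's side walls, along the lower 100 mm, stand 18 mm above the board
- tape: bystander: roll of packing tape, 100 mm across, 48 mm high; origin at its underside
- jar: bystander: lidded jar, 68 mm across, 85 mm high; origin at its underside
Things that resemble listed ones, but are neither listed nor needed, are in the scene too. What is shaped like the part that bears pot3_mid but green or red is not meant.

How it is judged (in metres and radians):
At the end, for the whole second after the job is handed in: Every pot present has its top within 3 mm of home and stands upright (within about 7 degrees), at rest, on the shelf; the spatula lies at rest in the sloped rest with its blade end within 20 mm of the rest's foot point and its middle within 20 mm of the rest's middle point (value of joint each of cap1, cap2, cap3, cap4, cap5 below 0.003 m and z of pot1_mid in the frame of shelf_top between 0.036 and 0.052 m and x of pot1_mid in the frame of shelf_top between -0.035 and 0.035 m and y of pot1_mid in the frame of shelf_top between -0.225 and 0.225 m and angle between each of pot1_mid, pot2_mid, pot3_mid, pot4_mid, pot5_mid's own z axis and vertical below 0.12 rad and linear speed of each of pot1, pot2, pot3, pot4, pot5, spatula below 0.02 m/s and z of pot2_mid in the frame of shelf_top between 0.036 and 0.052 m and x of pot2_mid in the frame of shelf_top between -0.035 and 0.035 m and y of pot2_mid in the frame of shelf_top between -0.225 and 0.225 m and z of pot3_mid in the frame of shelf_top between 0.036 and 0.052 m and x of pot3_mid in the frame of shelf_top between -0.035 and 0.035 m and y of pot3_mid in the frame of shelf_top between -0.225 and 0.225 m and z of pot4_mid in the frame of shelf_top between 0.036 and 0.052 m and x of pot4_mid in the frame of shelf_top between -0.035 and 0.035 m and y of pot4_mid in the frame of shelf_top between -0.225 and 0.225 m and z of pot5_mid in the frame of shelf_top between 0.036 and 0.052 m and x of pot5_mid in the frame of shelf_top between -0.035 and 0.035 m and y of pot5_mid in the frame of shelf_top between -0.225 and 0.225 m and distance between spatula_tip and rest_foot below 0.02 m and distance between spatula_mid and rest_mid below 0.02 m); the robot touches nothing.
It fails at once if a pot is lifted while its top is still up ((height (world z) of pot1_mid above 0.07 m and value of joint cap1 above 0.004 m) or (height (world z) of pot2_mid above 0.07 m and value of joint cap2 above 0.004 m) or (height (world z) of pot3_mid above 0.07 m and value of joint cap3 above 0.004 m) or (height (world z) of pot4_mid above 0.07 m and value of joint cap4 above 0.004 m) or (height (world z) of pot5_mid above 0.07 m and value of joint cap5 above 0.004 m)).
It fails at once if the tape or the jar is shifted by more than 30 mm (distance of any of tape, jar from where it was at the start of the episode above 0.03 m).
Of pot1, pot2, pot3, pot4, pot5 only 4 to 5 are there at a start; the rules pass over those that are not, and their reading is None.
At some moment in a run one of pot1, pot2, pot3, pot4, pot5 may be knocked a few centimetres aside while the robot is not near it.
It also fails if it takes over 208 s, if anything falls off the work surface, if the arm or the gripper's body presses on something with over 40 N, if the wrist force passes 120 N, or if a joint passes its speed limit or range.

### The arm

A 6-joint arm with a two-finger parallel gripper is mounted at the origin on the work surface. World frame = base frame: x ahead of the robot, y to its left, z up, the work surface at z = 0. Lengths are in mm, angles in rad, forces in N, time in s.
With the tool pointing down it reaches from about 350 to 975 mm from the base axis. Payload 7.1 kg.
Tool frame: the origin (TCP) lies on the mounting face of the last link; the fingertips stand 182 mm ahead of it and the grasp point (between the pads) lies 163 mm ahead of it; z points along the fingers, y is the direction in which the jaws open and shut (so a half turn about z gives the same grasp; the last joint's range is limited). The gripper opens to 88 mm and grips with 3 to 60 N. Pads are 20 mm wide; open, the fingers measure 115 mm over their backs; the gripper's body (75 mm by 178 mm) begins 61 mm behind the grasp point.
Start: joints at [-1.363, 0.423, 1.63, -0, 1.089, -0.019], TCP at [140.558, -608.975, 404.675] pointing down, gripper open.
Joint ranges: [-3, 3], [-0.9, 2.11], [0.09, 2.58], [-1.31, 4.45], [0.11, 2.69], [-2.54, 2.54]. Speed limits (rad/s): [2.39, 2.39, 3.01, 3.14, 3.14, 3.14].

### API

Orientations are given as a rotation vector (axis times angle).
In Python, from workcell import ctrl, optics, nets gives the robot as it stands.
- The arm moves only by the tool send_rows, never from a script. Its argument "rows" is a list of rows, each an object with "offset": the shift along the tool's x, y, z in m, a list of three; "twist": the turn, a rotation vector about the tool's x, y, z in degrees, a list of three. A call has exactly 5 rows; each row shifts and turns the pose as measured when the row begins, along the tool's axes as they then stand; what a row does not reach is not made up. A row lasts 1/12 s, in which the tool goes at most 41.7 mm and 7.16 degrees, less where a joint would pass 70% of its speed; a pose out of reach is approached as far as the arm can. A call is refused whole if a number of a shift passes 0.0417 or a number of a turn 7.16, either way. A call with a gripper value outside its range is refused whole. "gripper" is the finger opening in m, from 0 to 0.0878, set as the call begins (left out, the last holds). The fingers move at their own pace and stop on an object; the grip force is fixed at half the most. Time passes only in rows, so rows that do not move let the fingers close, or fill a call up. It gives the time, the measured TCP pose, the force and the opening at its end, in the units of the state.
- ctrl.get_obs(): the state, without advancing time (a new reading comes with each control period).
- optics.get_image(name): name is "scene" or "side" or "wrist"; returns (picture, depth): 400x640x3 uint8, blue, green, red; 400x640 float32, mm along the optical axis (not along the pixel's ray), 0 where there is no reading.
- optics.camera_info(name): a dict with "K" (3x3 intrinsics, pixels), "pose" (4x4, takes a point from camera to world coordinates). Camera axes: x right, y down, z forward; pixel columns grow to the right and rows downward; lengths in mm; the calibration is good to about 2 mm. A picture is of the moment at which its call begins: read the wrist's pose just before it. camera_info takes no time and is no camera call; for the wrist camera it gives the pose at the moment of the call.
- ctrl.close_job(): hands the job in, once; it reports no verdict.
Trained networks look in the newest picture that a camera, given by its name, has taken for a name from the list of things; names that differ only in an ending like _2 or _b are one class to them, and where a whole thing is asked for, a point or a joint stands for the part that bears it (a point fixed in the world has none). Each returns a list of dicts, best first, with "conf" (0 to 1); they miss things now and then, are a little off and sometimes report something else, mostly with a low value. They report only what shows in the picture. A call takes as long as a camera call. They do not tell look-alikes from the thing itself.
- nets.spot_in(camera, label): "extent" ([left, top, right, bottom] in pixels, round what is visible of it).
- nets.spot_point(camera, label): "position" ([column, row] in pixels: a listed point, or the origin of a listed thing).
The state is a dict: "t": time; "qpos": joint angles; "qvel": joint speeds; "joint_torque": joint torques, N m; "ee_pos": TCP position; "orientation": TCP orientation; "ft_force": force on the tool from outside, world axes, zero at the start; "moment": the same for the moment, N m; "width": finger opening in mm.
Only numpy, scipy, OpenCV 4.12 (cv2) and the standard library are available. Lean on these libraries where they do the work, as an engineer would, in place of code of your own. Each camera call takes 0.05 s, during which the arm holds its last target. There are 200 camera calls.

## Working session

There is one attempt and no reset: what is moved stays moved. The work goes in short steps, Python scripts to look and compute and a tool call to move; the robot and the scene stay as the last step left them, time stands still between calls to the robot, and variables do not carry over. Pictures are saved under pics/ and viewed, about 12 in all and at most 16, crops included, and the job is handed in when it is done.

Besides the shell and the picture viewer there is one more tool, called as name(argument=value, ...) on one line, values as JSON. send_rows: Moves the arm, as the interface text tells. Its arguments: {"type":"object","properties":{"rows":{"type":"array"},"gripper":{"type":"number"}},"required":["rows"]}

```bash
ls; mkdir -p pics; cat > h.py <<'E'
import numpy as np, cv2
from workcell import ctrl, optics, nets
def px2w(cam,u,v,d=None,z=None,info=None):
    i=info or optics.camera_info(cam); K=np.array(i["K"]);T=np.array(i["pose"])
    r=np.linalg.inv(K)@[u,v,1]
    if z is not None:
        rw=T[:3,:3]@r; d=(z-T[2,3])/rw[2]
    return T[:3,:3]@(r*d)+T[:3,3]
def cloud(cam,dep,info=None):
    i=info or optics.camera_info(cam); K=np.array(i["K"]);T=np.array(i["pose"])
    v,u=np.mgrid[:dep.shape[0],:dep.shape[1]]
    P=np.stack([(u-K[0,2])/K[0,0]*dep,(v-K[1,2])/K[1,1]*dep,dep],-1)
    W=P@T[:3,:3].T+T[:3,3]; W[dep<=0]=np.nan
    return W
E
python3 - <<'E'
from h import *
np.set_printoptions(precision=1,suppress=True)
print(ctrl.get_obs())
for c in ("scene","side"):
    im,d=optics.get_image(c); cv2.imwrite(f"pics/{c}0.png",im); np.save(f"{c}0.npy",d)
    i=optics.camera_info(c); print(c,i["K"],i["pose"])
    for l in ("pot1_mid","cap1_top","shelf_top","cup_mouth","spatula_mid","spatula_tip","rest_foot","rest_mid","tape","jar"):
        print(l,[(np.round(x["position"]).tolist(),round(x["conf"],2)) for x in nets.spot_point(c,l)])
E
```

```text
pics
{'t': 0.0, 'qpos': array([-1.4,  0.4,  1.6,  0. ,  1.1, -0. ]), 'qvel': array([-0.,  0., -0.,  0., -0.,  0.]), 'joint_torque': array([ -0. , -54.5, -27.4,   0.1,   0. ,  -0. ]), 'ee_pos': array([ 140.5, -608.7,  403.9]), 'orientation': array([-3.1, -0.4,  0. ]), 'ft_force': array([-0.9, -0.5,  0. ]), 'moment': array([-0., -0., -0.]), 'width': 88.12253506177132}
scene [[372.5   0.  324. ]
 [  0.  372.5 196. ]
 [  0.    0.    1. ]] [[   0.5    0.6   -0.5 1093. ]
 [   0.8   -0.4    0.4 -402.4]
 [   0.    -0.6   -0.8  926.6]
 [   0.     0.     0.     1. ]]
pot1_mid [([254.0, 221.0], 0.76)]
cap1_top [([250.0, 205.0], 0.45)]
shelf_top [([340.0, 242.0], 0.84)]
cup_mouth [([416.0, 158.0], 0.94)]
spatula_mid [([418.0, 157.0], 0.49), ([368.0, 160.0], 0.16), ([256.0, 219.0], 0.15)]
spatula_tip [([366.0, 174.0], 0.32)]
rest_foot [([236.0, 276.0], 0.55)]
rest_mid [([225.0, 242.0], 0.71)]
tape [([444.0, 203.0], 0.87)]
jar [([242.0, 317.0], 0.8), ([338.0, 168.0], 0.28)]
side [[365.1   0.  312.4]
 [  0.  365.1 203. ]
 [  0.    0.    1. ]] [[ -0.9  -0.2   0.3 198.1]
 [ -0.4   0.6  -0.7 793.3]
 [  0.   -0.8  -0.6 738.7]
 [  0.    0.    0.    1. ]]
pot1_mid [([357.0, 191.0], 0.83)]
cap1_top [([359.0, 174.0], 0.57), ([329.0, 207.0], 0.2)]
shelf_top [([280.0, 200.0], 0.6), ([351.0, 152.0], 0.18)]
cup_mouth [([242.0, 290.0], 0.58)]
spatula_mid [([245.0, 287.0], 0.93), ([360.0, 175.0], 0.6)]
spatula_tip [([298.0, 263.0], 0.65), ([245.0, 290.0], 0.65)]
rest_foot [([329.0, 163.0], 0.77), ([326.0, 232.0], 0.24)]
rest_mid [([349.0, 152.0], 0.97), ([328.0, 182.0], 0.47)]
tape [([198.0, 293.0], 0.74)]
jar [([308.0, 160.0], 0.65), ([298.0, 244.0], 0.57), ([329.0, 198.0], 0.5), ([322.0, 244.0], 0.31)]
```

View pics/scene0.png

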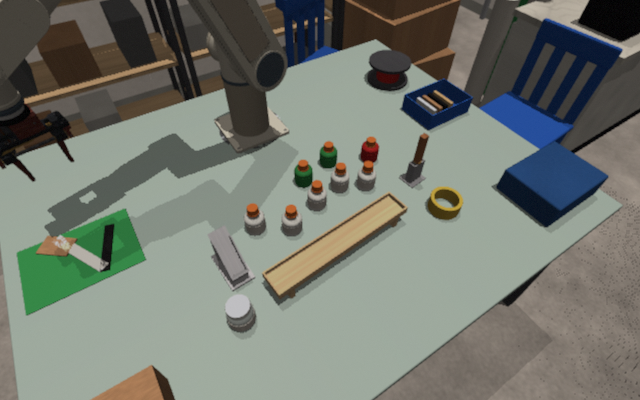

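View pics/side0.png

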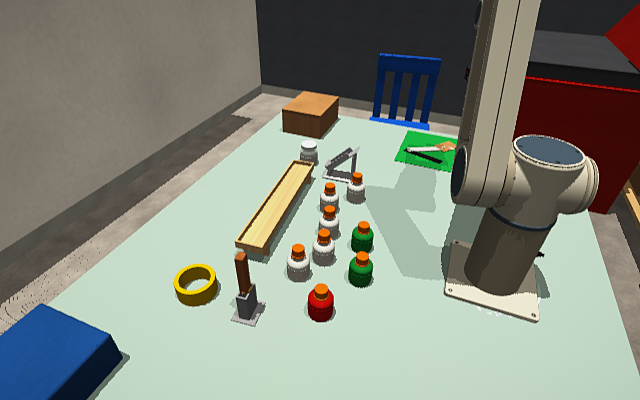

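```bash
cat >> h.py <<'E'
from scipy.optimize import least_squares
def circ(p,r):
    f=lambda c:np.hypot(p[:,0]-c[0],p[:,1]-c[1])-r
    return least_squares(f,p.mean(0),loss='soft_l1',f_scale=1).x
E
python3 - <<'E'
from h import *
np.set_printoptions(precision=1,suppress=True)
A=[];C=[]
for c in ("scene","side"):
    im=cv2.imread(f"pics/{c}0.png"); W=cloud(c,np.load(f"{c}0.npy"))
    m=np.isfinite(W[...,2]); 
    tb=W[m]; s=tb[(abs(tb[:,2])<20)&(tb[:,0]>300)&(tb[:,0]<800)&(abs(tb[:,1])<400)]; print(c,"table z",np.median(s[:,2]),s[:,2].std())
    # orange caps
    hsv=cv2.cvtColor(im,cv2.COLOR_BGR2HSV)
    om=((hsv[...,0]>5)&(hsv[...,0]<18)&(hsv[...,1]>190)&(hsv[...,2]>120)).astype(np.uint8)
    n,l,st,ce=cv2.connectedComponentsWithStats(om)
    for k in range(1,n):
        if st[k,4]<25: continue
        P=W[(l==k)&m]; z=np.percentile(P[:,2],92); 
        t=P[P[:,2]>z-4]
        u,v=ce[k].astype(int); bc=im[v+18,u]
        print("cap",ce[k],st[k,4],"zmax",z,"top xy",t[:,:2].mean(0),"circ",circ(P[P[:,2]<z-3][:,:2],16) if (P[:,2]<z-3).sum()>5 else None,"below",bc)
    A.append(W[m]);C.append(im[m])
A=np.vstack(A);C=np.vstack(C)
np.savez("cl.npz",A=A,C=C)
# top-down map
sel=(A[:,2]>8)&(A[:,0]>250)&(A[:,0]<1000)&(abs(A[:,1])<450)
B=np.zeros((450*2,750,3),np.uint8);B[:]=60
a=A[sel];o=np.argsort(a[:,2]);a=a[o];cc=C[sel][o]
for q,k in zip(a,cc):
    cv2.circle(B,(int(q[0]-250),int(450-q[1])),1,tuple(int(x) for x in k),-1)
cv2.imwrite("pics/top.png",cv2.resize(B[150:750],None,fx=1,fy=1))
E
```

```text
scene table z -2.2009192339303922 3.2261833799391986
cap [370.9 139.7] 31 zmax 87.4559581810428 top xy [380.5 275.3] circ [392.8 266.9] below [ 9  8 57]
cap [328.3 144.6] 35 zmax 87.24593250369638 top xy [324.1 139.3] circ [324.4 149.3] below [20 43 15]
cap [302.6 163.5] 39 zmax 87.1621082407457 top xy [354.2  19.6] circ [359.6   9.3] below [19 43 16]
cap [368.1 163.7] 49 zmax 99.6176814335095 top xy [476.8 186.8] circ [458.7 198.6] below [72 75 77]
cap [340.5 166.3] 41 zmax 98.97700391287428 top xy [438.3 108. ] circ [452.3 106.7] below [64 68 70]
cap [316.8 184.1] 48 zmax 97.9767224996948 top xy [461.7   4.4] circ [455.3  -5.7] below [71 75 79]
cap [251.7 207.6] 52 zmax 99.99781276508287 top xy [ 438.8 -199.6] circ [ 443.  -209.6] below [ 92  97 100]
cap [290.4 209.1] 51 zmax 98.8193625215157 top xy [ 502.9 -108.5] circ [ 506.9 -103.4] below [73 78 81]
side table z -2.59679239001332 3.588479334297624
cap [357.1 174.8] 40 zmax 97.90738146953073 top xy [ 437.1 -194.3] circ [ 451.1 -214.8] below [78 84 85]
cap [329.6 185. ] 41 zmax 96.94732867961046 top xy [ 499.4 -105.2] circ [ 505.9 -112.7] below [89 94 92]
cap [329.2 208.4] 64 zmax 97.52691795652225 top xy [458.9   9. ] circ [465.9 -13.8] below [157 168 172]
cap [363.3 224.4] 65 zmax 86.63506104136233 top xy [351.4  24.8] circ [361.8  12.8] below [16 52  7]
cap [323.8 232.5] 77 zmax 98.31937780137994 top xy [435.7 112.3] circ [442.5  93. ] below [212 225 228]
cap [297.6 247.8] 84 zmax 97.93520543421523 top xy [475.5 191.3] circ [473.8 178.8] below [220 231 231]
cap [362.2 255.5] 97 zmax 86.64730218658505 top xy [320.9 143.2] circ [337.1  68.4] below [28 87 15]
cap [240.1 255.8] 59 zmax 188.88364481523084 top xy [537.2 345.9] circ None below [18 33 60]
cap [359.3 264.2] 25 zmax 68.92302033107126 top xy [324.  155.2] circ [322.2 143.3] below [16 51  8]
cap [320.6 291. ] 158 zmax 86.8712761540159 top xy [378.2 280.5] circ [378.1 279.6] below [  5   6 114]
```

View pics/top.png

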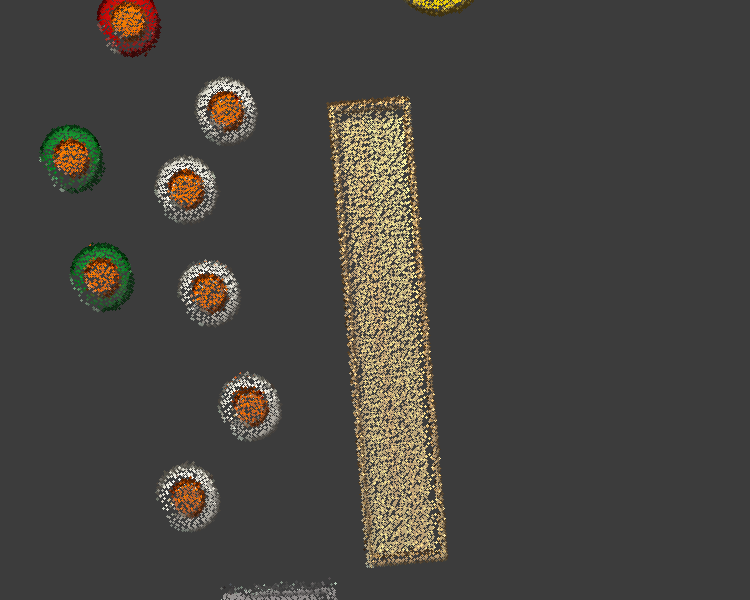

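```bash
python3 - <<'E'
from h import *
np.set_printoptions(precision=1,suppress=True)
D=np.load("cl.npz");A=D["A"];C=D["C"].astype(int)
x,y,z=A.T
s=(x>570)&(x<705)&(y>-275)&(y<212)&(z>35)&(z<75)&(C[:,2]-C[:,0]>25)
r=cv2.minAreaRect(A[s][:,:2].astype(np.float32)); print("shelf",r, np.percentile(z[s],[5,50,95,99]))
rim=A[s&(z>58)]; r=cv2.minAreaRect(rim[:,:2].astype(np.float32)); print("rim",r,cv2.boxPoints(r))
print("pts rest/cup/spatula")
s=(x>420)&(x<640)&(y>-400)&(y<-262)&(z>8)
q=A[s]; print("rest",q.min(0),q.max(0),len(q))
s2=(x>480)&(x<600)&(y>290)&(y<400)&(z>8)
q2=A[s2]; print("cup",q2.min(0),q2.max(0),len(q2))
for lo,hi in ((8,30),(30,60),(60,78),(84,110),(110,130),(130,150),(150,170),(170,200)):
    t=q2[(q2[:,2]>lo)&(q2[:,2]<hi)]
    if len(t)>5: print(lo,hi,len(t),"mean",t.mean(0),"rect",[np.round(v,1) for v in cv2.minAreaRect(t[:,:2].astype(np.float32))])
for lo,hi in ((8,20),(20,35),(35,50),(50,70),(70,90),(90,110),(110,140)):
    t=q[(q[:,2]>lo)&(q[:,2]<hi)]
    if len(t)>5: print(lo,hi,len(t),"mean",t.mean(0),"rect",[np.round(v,1) for v in cv2.minAreaRect(t[:,:2].astype(np.float32))])
for c,u in (("scene","rest_foot"),("side","rest_foot")):pass
print("foot", px2w("scene",236,276,z=40),px2w("side",329,163,z=40), "mid",px2w("scene",225,242,z=105),px2w("side",349,152,z=105))
print("cup",px2w("scene",416,158,z=80),px2w("side",242,290,z=80),"shelf",px2w("scene",340,242,z=50),px2w("side",280,200,z=50))
print("jar",px2w("scene",242,317,z=0),"tape",px2w("scene",444,203,z=0))
a=cv2.resize(cv2.imread("pics/scene0.png")[190:320,190:290],None,fx=4,fy=4,interpolation=2)
b=cv2.resize(cv2.imread("pics/side0.png")[230:330,190:290],None,fx=4,fy=4,interpolation=2)
o=np.zeros((520,800,3),np.uint8);o[:,:400]=a;o[:400,400:]=b;cv2.imwrite("pics/crop.png",o)
E
```

```text
shelf ((638.0565795898438, -31.2264404296875), (83.3995361328125, 466.1551513671875), 4.816434383392334) [44.7 48.2 62.1 63.7]
rim ((637.850830078125, -31.2205810546875), (83.10213470458984, 465.9985046386719), 4.744263172149658) [[ 577.2  197.5]
 [ 615.7 -266.9]
 [ 698.5 -260. ]
 [ 660.   204.4]]
pts rest/cup/spatula
rest [ 471.8 -346.     8. ] [ 638.9 -262.2  124.6] 1588
cup [521.3 311.8   8.2] [555.4 372.2 190.1] 1499
8 30 180 mean [535.2 347.5  19.1] rect [array([538.5, 342.6]), array([28.3, 58.6]), np.float64(6.0)]
30 60 271 mean [535.5 347.   44.9] rect [array([538.3, 341.7]), array([28.6, 59.2]), np.float64(6.2)]
60 78 247 mean [536.5 347.2  70.3] rect [array([538.3, 342.8]), array([28.1, 58.1]), np.float64(6.4)]
84 110 153 mean [535.9 346.1  97. ] rect [array([537.2, 341.3]), array([23., 35.]), np.float64(8.1)]
110 130 113 mean [536.3 346.2 119.9] rect [array([538.3, 343.5]), array([22.1, 31.3]), np.float64(8.6)]
130 150 125 mean [536.4 345.8 139.9] rect [array([538.2, 342.7]), array([22.2, 32.7]), np.float64(8.0)]
150 170 134 mean [536.  346.4 160.2] rect [array([537.9, 344.
[... 446 characters left out ...]
5.6]), np.float64(8.9)]
50 70 327 mean [ 543.  -309.6   60.1] rect [array([ 561.6, -306.8]), array([168. ,  66.1]), np.float64(10.5)]
70 90 307 mean [ 520.2 -313.4   80.2] rect [array([ 517.3, -312.6]), array([75.5, 58.7]), np.float64(3.1)]
90 110 346 mean [ 502.1 -315.    99.8] rect [array([ 507.5, -313.6]), array([53.9, 57.5]), np.float64(3.1)]
110 140 181 mean [ 482.9 -318.4  116.1] rect [array([ 493.1, -315. ]), array([42.2, 56.6]), np.float64(2.1)]
foot [ 578.9 -322.5   40. ] [ 578.1 -317.9   40. ] mid [ 510.9 -310.9  105. ] [ 504.1 -314.3  105. ]
cup [526.8 349.9  80. ] [542.6 350.   80. ] shelf [644.9 -35.6  50. ] [635.4 -26.6  50. ]
jar [ 670.3 -355.1    0. ] tape [678.6 354.6   0. ]
```

View pics/crop.png

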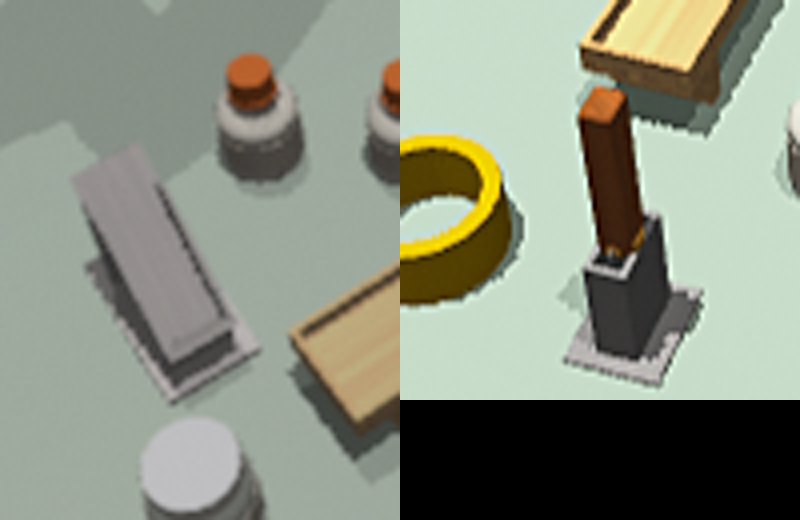

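```bash
cat >> h.py <<'E'
from scipy.spatial.transform import Rotation as Rn
def goal(pt,yaw,reach,dn=None):
    """offset(mm, current tool axes) & twist (deg, tool axes) to put point `reach` ahead of TCP at pt; tool down, tool y at world yaw (deg)"""
    o=ctrl.get_obs(); R=Rn.from_rotvec(o["orientation"]); p=np.array(o["ee_pos"])
    y=np.array([np.cos(np.radians(yaw)),np.sin(np.radians(yaw)),0]); z=np.array([0,0,-1.]) if dn is None else dn/np.linalg.norm(dn)
    x=np.cross(y,z); G=Rn.from_matrix(np.stack([x,y,z],1))
    tw=(R.inv()*G).as_rotvec(degrees=True); tgt=np.array(pt)-reach*z
    np.set_printoptions(precision=2,suppress=True)
    print("t %.1f"%o["t"],"offset in goal axes",G.inv().apply(tgt-p),"in tool axes",R.inv().apply(tgt-p),"twist",tw,"F",np.array(o["ft_force"]),"w %.1f"%o["width"],"q",np.array(o["qpos"]))
E
python3 - <<'E'
from h import *
o=ctrl.get_obs(); R=Rn.from_rotvec(o["orientation"]); print(R.as_matrix().round(3))
goal([438,-197,150],4.74,182)
goal([438,-197,150],184.74,182)
np.set_printoptions(precision=1,suppress=True)
i=optics.camera_info("wrist");T=np.linalg.inv(np.vstack([np.c_[R.as_matrix(),o["ee_pos"]],[0,0,0,1]]))@i["pose"];print(i["K"],T)
E
```

```text
[[ 0.974  0.225 -0.   ]
 [ 0.225 -0.974 -0.   ]
 [-0.     0.    -1.   ]]
t 1.1 offset in goal axes [385.98 330.45  72.69] in tool axes [ 382.45 -334.53   72.68] twist [ -0.     0.   -81.74] F [ 0.48 -0.6   0.66] w 88.1 q [-1.36  0.42  1.63 -0.    1.09 -0.02]
t 1.1 offset in goal axes [-385.98 -330.45   72.69] in tool axes [ 382.45 -334.53   72.68] twist [ 0.    0.   98.26] F [ 0.48 -0.6   0.66] w 88.1 q [-1.36  0.42  1.63 -0.    1.09 -0.02]
[[301.    0.  320.8]
 [  0.  301.  198.6]
 [  0.    0.    1. ]] [[-0.  -1.  -0.3 81.9]
 [ 1.  -0.   0.  -0.7]
 [-0.  -0.3  1.  19.4]
 [ 0.   0.   0.   1. ]]
```

send_rows(rows=[{"offset": [0, 0, 0], "twist": [0, 0, -5.5]}, {"offset": [0, 0, 0], "twist": [0, 0, -5.5]}, {"offset": [0, 0, 0], "twist": [0, 0, -5.5]}, {"offset": [0, 0, 0], "twist": [0, 0, -5.5]}, {"offset": [0, 0, 0], "twist": [0, 0, -5.5]}], gripper=0.0)

```text
t: 1.52
ee_pos: [140.6, -609.0, 404.7]
orientation: [2.937, 1.115, 0.0]
ft_force: [-0.4, 0.2, -0.5]
width: 57.9
```

send_rows(rows=[{"offset": [0, 0, 0], "twist": [0, 0, -5.5]}, {"offset": [0, 0, 0], "twist": [0, 0, -5.5]}, {"offset": [0, 0, 0], "twist": [0, 0, -5.5]}, {"offset": [0, 0, 0], "twist": [0, 0, -5.5]}, {"offset": [0, 0, 0], "twist": [0, 0, -5.5]}])

```text
t: 1.93
ee_pos: [140.6, -609.0, 404.7]
orientation: [2.566, 1.813, 0.0]
ft_force: [-0.2, -0.6, 0.1]
width: 24.7
```

send_rows(rows=[{"offset": [0, 0, 0], "twist": [0, 0, -5.5]}, {"offset": [0, 0, 0], "twist": [0, 0, -5.5]}, {"offset": [0, 0, 0], "twist": [0, 0, -5.5]}, {"offset": [0, 0, 0], "twist": [0, 0, -5.5]}, {"offset": [0, 0, 0], "twist": [0, 0, -5.5]}])

```text
t: 2.35
ee_pos: [140.6, -609.0, 404.7]
orientation: [2.031, 2.396, 0.0]
ft_force: [-0.5, -0.5, -0.0]
width: 0.5
```

```bash
python3 -c "
from h import *
goal([438,-197,150],4.74,182)"
```

```text
t 2.4 offset in goal axes [385.98 330.46  72.69] in tool axes [357.73 360.85  72.7 ] twist [0.   0.   4.68] F [-0.51 -0.51 -0.04] w 0.5 q [-1.36  0.42  1.63  0.    1.09 -1.53]
```

send_rows(rows=[{"offset": [0, 0, 0], "twist": [0, 0, 4.6]}, {"offset": [0.03, 0.026, 0], "twist": [0, 0, 0]}, {"offset": [0.03, 0.026, 0], "twist": [0, 0, 0]}, {"offset": [0.03, 0.026, 0], "twist": [0, 0, 0]}, {"offset": [0.03, 0.026, 0], "twist": [0, 0, 0]}])

```text
t: 2.77
ee_pos: [232.3, -481.9, 404.1]
orientation: [2.129, 2.306, -0.006]
ft_force: [1.1, -0.0, -0.8]
width: 0.4
```

send_rows(rows=[{"offset": [0.03, 0.026, 0], "twist": [0, 0, 0]}, {"offset": [0.03, 0.026, 0], "twist": [0, 0, 0]}, {"offset": [0.03, 0.026, 0], "twist": [0, 0, 0]}, {"offset": [0.03, 0.026, 0], "twist": [0, 0, 0]}, {"offset": [0, 0, 0], "twist": [0, 0, 0]}])

```text
t: 3.18
ee_pos: [331.5, -343.3, 404.1]
orientation: [2.126, 2.306, -0.003]
ft_force: [0.0, -0.2, -0.2]
width: 0.5
```

```bash
python3 -c "
from h import *
goal([438,-197,150],4.74,182)"
```

```text
t 3.2 offset in goal axes [137.01 118.23  72.12] in tool axes [137.56 117.88  71.64] twist [ 0.1   0.29 -0.09] F [ 0.04 -0.19 -0.25] w 0.5 q [-0.83  0.2   1.95 -0.    0.98 -0.91]
```

send_rows(rows=[{"offset": [0.029, 0.025, 0.012], "twist": [0, 0, 0]}, {"offset": [0.029, 0.025, 0.012], "twist": [0, 0, 0]}, {"offset": [0.029, 0.025, 0.012], "twist": [0, 0, 0]}, {"offset": [0.029, 0.025, 0.012], "twist": [0, 0, 0]}, {"offset": [0.015, 0.012, 0.015], "twist": [0, 0, 0]}])

```text
t: 3.6
ee_pos: [435.2, -204.5, 344.2]
orientation: [2.121, 2.293, -0.003]
ft_force: [-0.0, -0.4, -0.2]
width: 0.6
```

send_rows(rows=[{"offset": [0, 0, 0.005], "twist": [0, 0, 0]}, {"offset": [0, 0, 0], "twist": [0, 0, 0]}, {"offset": [0, 0, 0], "twist": [0, 0, 0]}, {"offset": [0, 0, 0], "twist": [0, 0, 0]}, {"offset": [0, 0, 0], "twist": [0, 0, 0]}])

```text
t: 4.02
ee_pos: [435.6, -204.2, 337.8]
orientation: [2.117, 2.299, -0.005]
ft_force: [-1.4, -0.1, 0.7]
width: 0.3
```

```bash
cat >> h.py <<'E'
def caps(cam,save=None):
    info=optics.camera_info(cam); im,d=optics.get_image(cam)
    if save: cv2.imwrite(save,im)
    W=cloud(cam,d,info); m=np.isfinite(W[...,2])
    hsv=cv2.cvtColor(im,cv2.COLOR_BGR2HSV)
    om=((hsv[...,0]>4)&(hsv[...,0]<20)&(hsv[...,1]>170)&(hsv[...,2]>100)).astype(np.uint8)
    n,l,st,ce=cv2.connectedComponentsWithStats(om)
    for k in range(1,n):
        if st[k,4]<25: continue
        P=W[(l==k)&m]
        if len(P)<10: continue
        z=np.percentile(P[:,2],90); t=P[P[:,2]>z-4]
        r=cv2.minEnclosingCircle(t[:,:2].astype(np.float32))
        print("cap px",ce[k].round(),st[k,4],"z %.1f"%z,"mean",t[:,:2].mean(0),"enc",np.round(r[0],1),"r %.1f"%r[1])
    return im,d,info
E
python3 -c "
from h import *
goal([438,-197,150],4.74,182)
caps('wrist','pics/w1.png')"
```

```text
t 4.0 offset in goal axes [6.98 2.94 5.76] in tool axes [7.06 2.89 5.69] twist [ 0.48  0.8  -0.02] F [-1.35 -0.14  0.65] w 0.3 q [-0.46  0.31  2.   -0.01  0.82 -0.54]
cap px [419.  86.] 1944 z 99.8 mean [ 498.98 -107.08] enc [ 499.  -107.1] r 15.6
cap px [321. 183.] 185 z 81.3 mean [ 436.66 -186.38] enc [ 437.3 -197.4] r 17.7
cap px [321. 204.] 1140 z 101.0 mean [ 437.26 -197.53] enc [ 437.2 -197.8] r 15.5
```

View pics/w1.png

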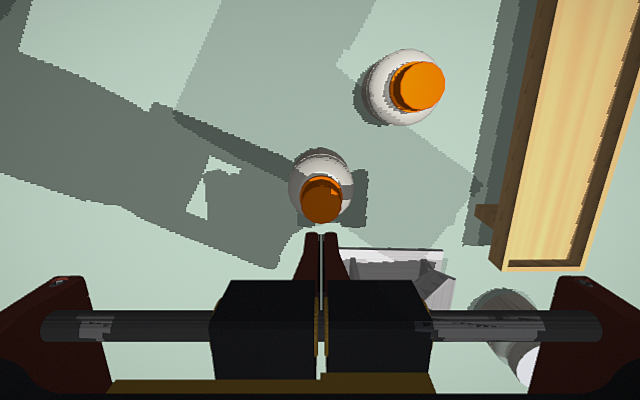

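send_rows(rows=[{"offset": [0.006, 0.002, 0], "twist": [0.5, 0.8, 0]}, {"offset": [0, 0, 0.02], "twist": [0, 0, 0]}, {"offset": [0, 0, 0.02], "twist": [0, 0, 0]}, {"offset": [0, 0, 0.005], "twist": [0, 0, 0]}, {"offset": [0, 0, 0], "twist": [0, 0, 0]}])

```text
t: 4.48
ee_pos: [437.1, -200.6, 295.0]
orientation: [2.134, 2.301, 0.004]
ft_force: [0.3, 0.6, 0.7]
width: 1.0
```

```bash
python3 -c "
from h import *
goal([437.2,-197.6,88],4.74,182)"
```

```text
t 4.5 offset in goal axes [ 3.    0.31 25.04] in tool axes [ 3.03  0.18 25.04] twist [ 0.25  0.05 -0.42] F [0.3  0.61 0.72] w 1.0 q [-0.46  0.39  2.02  0.    0.73 -0.53]
```

send_rows(rows=[{"offset": [0.003, 0, 0.01], "twist": [0, 0, 0]}, {"offset": [0, 0, 0.004], "twist": [0, 0, 0]}, {"offset": [0, 0, 0.003], "twist": [0, 0, 0]}, {"offset": [0, 0, 0.003], "twist": [0, 0, 0]}, {"offset": [0, 0, 0.003], "twist": [0, 0, 0]}])

```text
t: 4.9
ee_pos: [437.6, -197.9, 273.7]
orientation: [2.133, 2.299, 0.005]
ft_force: [-2.7, -0.1, 5.7]
width: 0.3
```

```bash
python3 -c "
from h import *
goal([437.2,-197.6,88],4.74,182)"
```

```text
t 4.9 offset in goal axes [ 0.32 -0.34  3.67] in tool axes [ 0.33 -0.36  3.67] twist [ 0.35  0.09 -0.47] F [-2.67 -0.12  5.75] w 0.3 q [-0.45  0.42  2.03  0.    0.68 -0.53]
```

send_rows(rows=[{"offset": [0, 0, 0.002], "twist": [0, 0, 0]}, {"offset": [0, 0, 0.0015], "twist": [0, 0, 0]}, {"offset": [0, 0, 0.001], "twist": [0, 0, 0]}, {"offset": [0, 0, 0.001], "twist": [0, 0, 0]}, {"offset": [0, 0, 0], "twist": [0, 0, 0]}])

```text
t: 5.32
ee_pos: [437.7, -197.9, 270.8]
orientation: [2.132, 2.299, 0.005]
ft_force: [0.4, 0.2, 0.2]
width: 0.4
```

```bash
python3 -c "
from h import *
goal([437.2,-197.6,88],4.74,182)"
```

```text
t 5.3 offset in goal axes [ 0.31 -0.45  0.8 ] in tool axes [ 0.31 -0.46  0.79] twist [ 0.35  0.13 -0.42] F [0.39 0.24 0.22] w 0.4 q [-0.45  0.43  2.03  0.    0.67 -0.53]
```

send_rows(rows=[{"offset": [0, 0, 0.002], "twist": [0, 0, 0]}, {"offset": [0, 0, 0.002], "twist": [0, 0, 0]}, {"offset": [0, 0, 0.002], "twist": [0, 0, 0]}, {"offset": [0, 0, 0.002], "twist": [0, 0, 0]}, {"offset": [0, 0, 0.002], "twist": [0, 0, 0]}])

```text
t: 5.73
ee_pos: [438.9, -198.2, 270.3]
orientation: [2.129, 2.297, 0.006]
ft_force: [-8.1, 2.7, 28.6]
width: 0.4
```

send_rows(rows=[{"offset": [0, 0, -0.02], "twist": [0, 0, 0]}, {"offset": [0, 0, -0.01], "twist": [0, 0, 0]}, {"offset": [0.03, 0.02, 0], "twist": [0, 0, 0]}, {"offset": [0.03, 0.02, 0], "twist": [0, 0, 0]}, {"offset": [0.02, 0.015, 0], "twist": [0, 0, 0]}])

```text
t: 6.15
ee_pos: [487.7, -115.8, 303.9]
orientation: [2.136, 2.285, 0.009]
ft_force: [0.5, -0.6, -0.2]
width: 0.7
```

```bash
python3 -c "
from h import *
caps('wrist')
goal([499,-107.1,88],4.74,182)"
```

```text
cap px [94.  3.] 209 z 89.4 mean [354.63549514  11.15780448] enc [354.5  12.8] r 8.0
cap px [127.  13.] 203 z 70.9 mean [361.36927206  11.55464313] enc [359.8  13.2] r 10.6
cap px [282.  25.] 2613 z 99.9 mean [460.10182741   6.00869902] enc [459.3   7.1] r 15.3
cap px [338. 212.] 1693 z 99.7 mean [ 500.45457989 -103.96878929] enc [ 500.7 -105.4] r 15.3
t 6.2 offset in goal axes [ 5.81  9.84 34.12] in tool axes [ 6.15  9.22 34.23] twist [ 0.89  0.34 -0.82] F [ 1.98  2.33 -0.81] w 0.5 q [-0.25  0.39  1.97 -0.    0.76 -0.32]
```

send_rows(rows=[{"offset": [0.006, 0.01, 0], "twist": [0.9, 0.3, -0.8]}, {"offset": [0, 0, 0.01], "twist": [0, 0, 0]}, {"offset": [0, 0, 0.007], "twist": [0, 0, 0]}, {"offset": [0, 0, 0], "twist": [0, 0, 0]}, {"offset": [0, 0, 0], "twist": [0, 0, 0]}])

```text
t: 6.62
ee_pos: [499.7, -105.3, 284.9]
orientation: [2.122, 2.315, -0.001]
ft_force: [-0.0, 0.3, -0.8]
width: 0.3
```

```bash
python3 -c "
from h import *
goal([500,-106,88],4.74,182)"
```

```text
t 6.6 offset in goal axes [-0.75  0.26 14.9 ] in tool axes [-0.73  0.25 14.9 ] twist [0.03 0.07 0.25] F [-0.01  0.32 -0.83] w 0.3 q [-0.23  0.44  1.96 -0.    0.74 -0.32]
```

Press pot2, then lift and go towards pot3 (−40, +113).

send_rows(rows=[{"offset": [0, 0, 0.004], "twist": [0, 0, 0]}, {"offset": [0, 0, 0.004], "twist": [0, 0, 0]}, {"offset": [0, 0, 0.004], "twist": [0, 0, 0]}, {"offset": [0, 0, 0.003], "twist": [0, 0, 0]}, {"offset": [0, 0, 0.003], "twist": [0, 0, 0]}])

```text
t: 7.03
ee_pos: [499.5, -106.9, 269.7]
orientation: [2.129, 2.307, 0.006]
ft_force: [-16.6, 11.8, 74.7]
width: 0.5
```

send_rows(rows=[{"offset": [0, 0, 0.002], "twist": [0, 0, 0]}, {"offset": [0, 0, 0.002], "twist": [0, 0, 0]}, {"offset": [0, 0, 0.002], "twist": [0, 0, 0]}, {"offset": [0, 0, 0.002], "twist": [0, 0, 0]}, {"offset": [0, 0, 0.002], "twist": [0, 0, 0]}])

```text
t: 7.45
ee_pos: [498.8, -107.3, 270.2]
orientation: [2.134, 2.302, 0.012]
ft_force: [-7.1, 6.2, 28.5]
width: 0.3
```

send_rows(rows=[{"offset": [0, 0, -0.02], "twist": [0, 0, 0]}, {"offset": [0, 0, -0.01], "twist": [0, 0, 0]}, {"offset": [0.035, -0.01, 0], "twist": [0, 0, 0]}, {"offset": [0.035, -0.01, 0], "twist": [0, 0, 0]}, {"offset": [0.027, -0.009, 0], "twist": [0, 0, 0]}])

```text
t: 7.87
ee_pos: [463.3, -16.3, 302.6]
orientation: [2.142, 2.285, 0.018]
ft_force: [1.2, -0.7, 0.5]
width: 0.3
```

```bash
python3 -c "
from h import *
caps('wrist')
goal([460,7,88],4.74,182)"
```

```text
cap px [281.  22.] 2563 z 100.8 mean [436.32154961 107.89096236] enc [435.9 110.6] r 15.8
cap px [152. 156.] 2110 z 89.2 mean [351.45589959  25.56294347] enc [351.   23.7] r 15.9
cap px [310. 191.] 1964 z 99.8 mean [457.59105439  10.26146317] enc [457.7   9.6] r 15.3
t 7.9 offset in goal axes [20.5   0.83 32.04] in tool axes [20.43  0.12 32.1 ] twist [ 0.64 -0.14 -0.98] F [-1.78  0.44 -0.26] w 0.6 q [-0.06  0.35  2.06  0.01  0.72 -0.13]
```

send_rows(rows=[{"offset": [0.021, 0, 0], "twist": [0.6, 0, -1]}, {"offset": [0, 0, 0.01], "twist": [0, 0, 0]}, {"offset": [0, 0, 0.007], "twist": [0, 0, 0]}, {"offset": [0, 0, 0], "twist": [0, 0, 0]}, {"offset": [0, 0, 0], "twist": [0, 0, 0]}])

```text
t: 8.33
ee_pos: [457.6, 9.3, 284.0]
orientation: [-2.123, -2.314, -0.003]
ft_force: [0.9, 0.2, -0.3]
width: 0.2
```

```bash
python3 -c "
from h import *
goal([458.5,8.5,88],4.74,182)"
```

```text
t 8.3 offset in goal axes [-0.84  0.88 14.  ] in tool axes [-0.87  0.87 14.  ] twist [ 0.02 -0.12  0.18] F [ 0.86  0.22 -0.33] w 0.2 q [-0.01  0.38  2.07  0.    0.69 -0.09]
```

Press pot3, then lift and go to pot4 (436, 110).

send_rows(rows=[{"offset": [0, 0, 0.003], "twist": [0, 0, 0]}, {"offset": [0, 0, 0.003], "twist": [0, 0, 0]}, {"offset": [0, 0, 0.003], "twist": [0, 0, 0]}, {"offset": [0, 0, 0.002], "twist": [0, 0, 0]}, {"offset": [0, 0, 0.002], "twist": [0, 0, 0]}])

```text
t: 8.75
ee_pos: [458.5, 7.4, 271.5]
orientation: [-2.13, -2.308, -0.006]
ft_force: [-2.4, 2.0, 5.8]
width: 0.3
```

send_rows(rows=[{"offset": [0, 0, 0.002], "twist": [0, 0, 0]}, {"offset": [0, 0, 0.002], "twist": [0, 0, 0]}, {"offset": [0, 0, 0.002], "twist": [0, 0, 0]}, {"offset": [0, 0, 0.002], "twist": [0, 0, 0]}, {"offset": [0, 0, 0.002], "twist": [0, 0, 0]}])

```text
t: 9.17
ee_pos: [458.9, 7.4, 270.1]
orientation: [-2.134, -2.298, -0.01]
ft_force: [-9.5, 2.6, 32.1]
width: 0.3
```

send_rows(rows=[{"offset": [0, 0, -0.02], "twist": [0, 0, 0]}, {"offset": [0, 0, -0.01], "twist": [0, 0, 0]}, {"offset": [0.035, -0.005, 0], "twist": [0, 0, 0]}, {"offset": [0.035, -0.005, 0], "twist": [0, 0, 0]}, {"offset": [0.01, -0.003, 0], "twist": [0, 0, 0]}])

```text
t: 9.58
ee_pos: [442.0, 83.7, 303.9]
orientation: [-2.15, -2.289, -0.017]
ft_force: [-0.2, -0.2, -0.2]
width: 0.8
```

```bash
python3 -c "
from h import *
caps('wrist')
goal([436,110,88],4.74,182)"
```

```text
cap px [385.  69.] 2748 z 100.5 mean [475.21167162 189.79818172] enc [475.5 189.4] r 15.8
cap px [140. 132.] 2297 z 89.3 mean [321.43265249 142.95128351] enc [320.7 142.5] r 15.9
cap px [311. 191.] 2055 z 100.8 mean [435.49400043 112.25834185] enc [435.6 111.5] r 15.5
cap px [207. 274.] 172 z 69.4 mean [355.36048262  31.87780381] enc [350.7  24.6] r 17.8
cap px [193. 295.] 1011 z 89.3 mean [350.64130832  25.2699036 ] enc [350.4  23.9] r 15.5
t 9.6 offset in goal axes [26.44 -3.42 33.75] in tool axes [26.09 -4.15 33.94] twist [ 0.39 -0.46 -1.09] F [-0.94 -0.76 -0.06] w 0.6 q [0.16 0.33 2.08 0.01 0.72 0.09]
```

send_rows(rows=[{"offset": [0.026, -0.003, 0], "twist": [0.4, -0.5, -1.1]}, {"offset": [0, 0, 0.01], "twist": [0, 0, 0]}, {"offset": [0, 0, 0.007], "twist": [0, 0, 0]}, {"offset": [0, 0, 0], "twist": [0, 0, 0]}, {"offset": [0, 0, 0], "twist": [0, 0, 0]}])

```text
t: 10.05
ee_pos: [437.8, 108.8, 285.5]
orientation: [2.125, 2.312, -0.0]
ft_force: [-0.4, 0.2, -0.3]
width: 0.7
```

```bash
python3 -c "
from h import *
goal([435.8,111,88],4.74,182)"
```

```text
t 10.1 offset in goal axes [ 2.35 -1.76 15.48] in tool axes [ 2.37 -1.77 15.48] twist [0.06 0.08 0.1 ] F [-0.35  0.19 -0.27] w 0.7 q [ 0.22  0.37  2.09 -0.    0.69  0.14]
```

Press pot4, then go to pot5 (475.5, 189.4).

send_rows(rows=[{"offset": [0.002, -0.002, 0.003], "twist": [0, 0, 0]}, {"offset": [0, 0, 0.003], "twist": [0, 0, 0]}, {"offset": [0, 0, 0.003], "twist": [0, 0, 0]}, {"offset": [0, 0, 0.003], "twist": [0, 0, 0]}, {"offset": [0, 0, 0.002], "twist": [0, 0, 0]}])

```text
t: 10.47
ee_pos: [436.6, 108.4, 271.6]
orientation: [2.132, 2.305, 0.003]
ft_force: [-1.4, 2.4, 7.1]
width: 0.4
```

send_rows(rows=[{"offset": [0, 0, 0.002], "twist": [0, 0, 0]}, {"offset": [0, 0, 0.002], "twist": [0, 0, 0]}, {"offset": [0, 0, 0.002], "twist": [0, 0, 0]}, {"offset": [0, 0, 0.002], "twist": [0, 0, 0]}, {"offset": [0, 0, 0.002], "twist": [0, 0, 0]}])

```text
t: 10.88
ee_pos: [436.8, 108.5, 270.1]
orientation: [-2.138, -2.298, -0.008]
ft_force: [-10.6, 1.3, 33.7]
width: 0.5
```

send_rows(rows=[{"offset": [0, 0, -0.02], "twist": [0, 0, 0]}, {"offset": [0, 0, -0.01], "twist": [0, 0, 0]}, {"offset": [0.03, 0.018, 0], "twist": [0, 0, 0]}, {"offset": [0.03, 0.018, 0], "twist": [0, 0, 0]}, {"offset": [0.01, 0.008, 0], "twist": [0, 0, 0]}])

```text
t: 11.3
ee_pos: [475.5, 179.0, 303.0]
orientation: [-2.147, -2.289, -0.007]
ft_force: [0.2, 0.7, -0.1]
width: 0.4
```

```bash
python3 -c "
from h import *
caps('wrist')
goal([475.5,189.4,88],4.74,182)"
```

```text
cap px [175.  65.] 2842 z 89.2 mean [379.30420957 279.43313238] enc [378.7 279. ] r 15.7
cap px [323. 213.] 1619 z 100.4 mean [476.06828106 192.88450543] enc [475.7 190. ] r 15.6
cap px [112. 233.] 39 z 69.3 mean [315.34448092 157.66945004] enc [316.1 156. ] r 9.8
cap px [141. 255.] 55 z 69.3 mean [334.96574384 139.45592112] enc [329.7 141.4] r 14.6
cap px [106. 263.] 1112 z 89.3 mean [321.71126679 143.25823185] enc [321.1 142.6] r 15.0
cap px [266. 276.] 42 z 69.3 mean [434.84560283 126.9187531 ] enc [435.2 125. ] r 10.7
cap px [177. 364.] 188 z 69.3 mean [355.32892911  33.21355629] enc [351.1  24.8] r 17.8
cap px [161. 378.] 60 z 89.1 mean [351.15720851  37.60159438] enc [350.8  36.4] r 8.1
t 11.3 offset in goal axes [ 9.93  0.04 33.  ] in tool axes [ 9.75 -0.21 33.06] twist [ 0.13 -0.31 -1.01] F [2.08 1.13 0.26] w 0.9 q [0.34 0.41 1.96 0.01 0.78 0.27]
```

send_rows(rows=[{"offset": [0.01, 0, 0], "twist": [0.1, -0.3, -1.0]}, {"offset": [0, 0, 0.01], "twist": [0, 0, 0]}, {"offset": [0, 0, 0.007], "twist": [0, 0, 0]}, {"offset": [0, 0, 0.003], "twist": [0, 0, 0]}, {"offset": [0, 0, 0.003], "twist": [0, 0, 0]}])

```text
t: 11.77
ee_pos: [474.3, 187.9, 277.0]
orientation: [2.125, 2.313, -0.003]
ft_force: [1.5, 2.1, 5.7]
width: 0.7
```

send_rows(rows=[{"offset": [0, 0, 0.003], "twist": [0, 0, 0]}, {"offset": [0, 0, 0.003], "twist": [0, 0, 0]}, {"offset": [0, 0, 0.002], "twist": [0, 0, 0]}, {"offset": [0, 0, 0.002], "twist": [0, 0, 0]}, {"offset": [0, 0, 0.002], "twist": [0, 0, 0]}])

```text
t: 12.18
ee_pos: [474.7, 187.4, 270.0]
orientation: [-2.131, -2.305, -0.006]
ft_force: [-8.4, 0.9, 30.7]
width: 0.5
```

send_rows(rows=[{"offset": [0, 0, 0.002], "twist": [0, 0, 0]}, {"offset": [0, 0, 0.002], "twist": [0, 0, 0]}, {"offset": [0, 0, 0.002], "twist": [0, 0, 0]}, {"offset": [0, 0, 0.002], "twist": [0, 0, 0]}, {"offset": [0, 0, 0.002], "twist": [0, 0, 0]}])

```text
t: 12.6
ee_pos: [474.0, 186.4, 270.0]
orientation: [-2.135, -2.3, -0.015]
ft_force: [-8.5, 1.3, 29.5]
width: 0.5
```

send_rows(rows=[{"offset": [0, 0, -0.03], "twist": [0, 0, 0]}, {"offset": [0, 0, -0.03], "twist": [0, 0, 0]}, {"offset": [0, 0, -0.03], "twist": [0, 0, 0]}, {"offset": [-0.02, 0, -0.02], "twist": [0, 0, 0]}, {"offset": [0, 0, 0], "twist": [0, 0, 0]}], gripper=0.0878)

```text
t: 13.02
ee_pos: [472.5, 161.7, 381.0]
orientation: [-2.134, -2.295, -0.001]
ft_force: [0.8, -0.3, 0.4]
width: 30.3
```

```bash
python3 -c "
from h import *
caps('wrist')
goal([475.5,189.7,42],4.74,163)"
```

```text
cap px [223.  56.] 1460 z 89.2 mean [378.50575016 279.0881166 ] enc [378.3 278.8] r 15.8
cap px [328. 167.] 1001 z 89.3 mean [475.54522396 190.19680487] enc [475.4 190.2] r 15.6
cap px [168. 194.] 250 z 88.9 mean [316.79879922 153.45726068] enc [316.6 152.3] r 10.7
cap px [166. 208.] 482 z 89.4 mean [323.25906955 140.77005438] enc [321.8 141.9] r 14.9
cap px [286. 227.] 74 z 69.5 mean [437.25431078 120.88041725] enc [436.  111.8] r 17.4
cap px [273. 240.] 168 z 89.5 mean [427.86623906 116.58491987] enc [436.6 136.6] r 37.9
cap px [300. 307.] 49 z 69.4 mean [457.3631857   22.90310549] enc [457.7  20.3] r 12.0
t 13.1 offset in goal axes [ 26.93   5.49 174.64] in tool axes [ 25.83   6.23 174.78] twist [-0.34 -0.38 -0.65] F [ 0.01  0.05 -0.3 ] w 34.3 q [0.31 0.27 1.92 0.01 0.95 0.23]
```

send_rows(rows=[{"offset": [0.026, 0.006, 0], "twist": [-0.3, -0.4, -0.6]}, {"offset": [0, 0, 0.03], "twist": [0, 0, 0]}, {"offset": [0, 0, 0.03], "twist": [0, 0, 0]}, {"offset": [0, 0, 0.02], "twist": [0, 0, 0]}, {"offset": [0, 0, 0], "twist": [0, 0, 0]}])

```text
t: 13.48
ee_pos: [474.5, 188.4, 292.9]
orientation: [-2.133, -2.304, 0.003]
ft_force: [-0.7, -0.1, -0.2]
width: 67.5
```

```bash
python3 -c "
from h import *
goal([475.5,190,42],4.74,163)"
```

```text
t 13.5 offset in goal axes [ 1.56  1.18 87.86] in tool axes [ 1.6   1.38 87.86] twist [-0.14  0.02 -0.33] F [-0.75 -0.08 -0.18] w 67.5 q [0.35 0.43 1.96 0.   0.76 0.28]
```

send_rows(rows=[{"offset": [0.0015, 0.001, 0], "twist": [0, 0, 0]}, {"offset": [0, 0, 0], "twist": [0, 0, 0]}, {"offset": [0, 0, 0.03], "twist": [0, 0, 0]}, {"offset": [0, 0, 0.03], "twist": [0, 0, 0]}, {"offset": [0, 0, 0.02], "twist": [0, 0, 0]}])

```text
t: 13.9
ee_pos: [476.8, 190.9, 214.3]
orientation: [2.135, 2.303, 0.007]
ft_force: [-0.1, -0.2, 0.3]
width: 87.9
```

send_rows(rows=[{"offset": [0, 0, 0.004], "twist": [0, 0, 0]}, {"offset": [0, 0, 0], "twist": [0, 0, 0]}, {"offset": [0, 0, 0], "twist": [0, 0, 0]}, {"offset": [0, 0, 0], "twist": [0, 0, 0]}, {"offset": [0, 0, 0], "twist": [0, 0, 0]}], gripper=0.05)

```text
t: 14.32
ee_pos: [477.4, 191.1, 211.6]
orientation: [2.136, 2.302, 0.006]
ft_force: [-0.2, -0.2, -1.8]
width: 59.5
```

```bash
python3 -c "
from h import *
goal([475.5,190,42],4.74,163)"
```

```text
t 14.3 offset in goal axes [-0.89 -2.01  6.65] in tool axes [-0.92 -2.03  6.64] twist [ 0.21 -0.11 -0.45] F [-0.2  -0.21 -1.83] w 59.5 q [0.36 0.58 1.97 0.   0.59 0.28]
```

send_rows(rows=[{"offset": [0, 0, -0.025], "twist": [0.2, 0, -0.4]}, {"offset": [0, 0, -0.03], "twist": [0, 0, 0]}, {"offset": [0, 0, -0.025], "twist": [0, 0, 0]}, {"offset": [-0.013, 0.033, 0], "twist": [0, 0, 0]}, {"offset": [-0.013, 0.033, 0], "twist": [0, 0, 0]}])

```text
t: 14.73
ee_pos: [541.3, 171.0, 298.8]
orientation: [-2.122, -2.313, 0.002]
ft_force: [-0.0, 0.2, -2.4]
width: 59.7
```

send_rows(rows=[{"offset": [-0.013, 0.033, 0], "twist": [0, 0, 0]}, {"offset": [-0.013, 0.03, 0], "twist": [0, 0, 0]}, {"offset": [0, 0, 0], "twist": [0, 0, 0]}, {"offset": [0, 0, 0], "twist": [0, 0, 0]}, {"offset": [0, 0, 0], "twist": [0, 0, 0]}])

```text
t: 15.15
ee_pos: [614.4, 147.6, 306.7]
orientation: [2.123, 2.308, 0.017]
ft_force: [-0.2, 0.3, -2.2]
width: 59.6
```

```bash
cat > sh.py <<'E'
from h import *
np.set_printoptions(precision=1,suppress=True)
i=optics.camera_info("wrist"); im,d=optics.get_image("wrist"); cv2.imwrite("pics/w2.png",im); W=cloud("wrist",d,i)
A=W[np.isfinite(W[...,2])]
s=A[(A[:,0]>560)&(A[:,0]<720)&(A[:,1]>-280)&(A[:,1]<220)]
rim=s[(s[:,2]>58)&(s[:,2]<68)]
uy=np.array([-.0826,.9966]);ux=np.array([.9966,.0826])
q=(rim[:,:2]-[638,-31]); X=q@ux;Y=q@uy
for lo in range(-240,240,40):
    k=(Y>lo)&(Y<lo+40)
    if k.sum()>10: print(lo,k.sum(),"x lo",np.percentile(X[k&(X<0)],[2,98]) if (k&(X<0)).any() else "","x hi",np.percentile(X[k&(X>0)],[2,98]) if (k&(X>0)).any() else "")
k=abs(X)<30; print("ends",np.percentile(Y[k&(Y>0)],[2,98]) if (k&(Y>0)).any() else "",np.percentile(Y[k&(Y<0)],[2,98]) if (k&(Y<0)).any() else "")
fl=s[(s[:,2]>40)&(s[:,2]<56)]; print("floor z",np.median(fl[:,2]), "rim z",np.percentile(rim[:,2],[50,90]))
goal([623.5,144.4,99],4.74,163)
E
python3 sh.py
```

```text
0 291 x lo [-40.7 -35.8] x hi [34.  39.1]
40 195 x lo [-40.6 -35.9] x hi [33.9 39.1]
80 57 x lo  x hi [34.2 39. ]
160 537 x lo [-40.7 -35.7] x hi [34.1 39. ]
200 1360 x lo [-40.6  -1.1] x hi [ 1.2 39.1]
ends [225.3 229.9] 
floor z 50.674730057022174 rim z [64.5 65.4]
t 15.2 offset in goal axes [-4.13  9.29 44.54] in tool axes [-4.28  8.77 44.63] twist [ 0.66 -0.18  0.07] F [-0.08 -0.58 -1.37] w 60.0 q [0.22 0.55 1.68 0.   0.9  0.13]
```

View pics/w2.png

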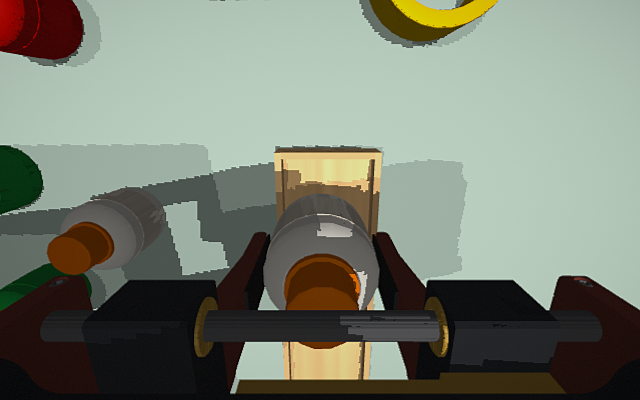

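send_rows(rows=[{"offset": [-0.004, 0.008, 0], "twist": [0.6, -0.2, 0]}, {"offset": [0, 0, 0.015], "twist": [0, 0, 0]}, {"offset": [0, 0, 0.01], "twist": [0, 0, 0]}, {"offset": [0, 0, 0], "twist": [0, 0, 0]}, {"offset": [0, 0, 0], "twist": [0, 0, 0]}])

```text
t: 15.62
ee_pos: [620.0, 145.6, 281.5]
orientation: [-2.121, -2.315, 0.005]
ft_force: [0.7, 0.5, -2.1]
width: 59.2
```

```bash
python3 -c "
from h import *
goal([622.7,144.3,99.3],4.74,163)"
```

```text
t 15.6 offset in goal axes [-1.56  2.62 19.18] in tool axes [-1.55  2.68 19.17] twist [-0.19  0.07  0.27] F [ 0.68  0.48 -2.14] w 59.2 q [ 0.21  0.59  1.67 -0.    0.88  0.13]
```

send_rows(rows=[{"offset": [0, 0.0026, 0], "twist": [-0.2, 0, 0.2]}, {"offset": [0, 0, 0.006], "twist": [0, 0, 0]}, {"offset": [0, 0, 0.006], "twist": [0, 0, 0]}, {"offset": [0, 0, 0.004], "twist": [0, 0, 0]}, {"offset": [0, 0, 0], "twist": [0, 0, 0]}])

```text
t: 16.03
ee_pos: [622.7, 146.4, 265.0]
orientation: [2.125, 2.312, -0.0]
ft_force: [-0.2, -0.6, -2.6]
width: 59.8
```

```bash
python3 -c "
from h import *
goal([622.7,144.3,99.3],4.74,163)"
```

```text
t 16.0 offset in goal axes [-2.12 -0.15  2.74] in tool axes [-2.11 -0.16  2.74] twist [0.06 0.07 0.1 ] F [-0.23 -0.6  -2.58] w 59.8 q [ 0.21  0.62  1.67 -0.    0.85  0.13]
```

send_rows(rows=[{"offset": [0, 0, 0.0015], "twist": [0, 0, 0]}, {"offset": [0, 0, 0.001], "twist": [0, 0, 0]}, {"offset": [0, 0, 0.001], "twist": [0, 0, 0]}, {"offset": [0, 0, 0], "twist": [0, 0, 0]}, {"offset": [0, 0, 0], "twist": [0, 0, 0]}])

```text
t: 16.45
ee_pos: [622.9, 146.3, 261.5]
orientation: [2.125, 2.312, -0.0]
ft_force: [0.7, 0.1, -1.7]
width: 59.4
```

send_rows(rows=[{"offset": [0, 0, 0], "twist": [0, 0, 0]}, {"offset": [0, 0, 0], "twist": [0, 0, 0]}, {"offset": [0, 0, 0], "twist": [0, 0, 0]}, {"offset": [0, 0, 0], "twist": [0, 0, 0]}, {"offset": [0, 0, 0], "twist": [0, 0, 0]}], gripper=0.0878)

```text
t: 16.87
ee_pos: [623.6, 146.5, 262.8]
orientation: [2.123, 2.311, 0.004]
ft_force: [-0.4, -0.0, 0.9]
width: 86.9
```

send_rows(rows=[{"offset": [0, 0, -0.03], "twist": [0, 0, 0]}, {"offset": [0, 0, -0.04], "twist": [0, 0, 0]}, {"offset": [0, 0, -0.04], "twist": [0, 0, 0]}, {"offset": [-0.01, -0.035, 0], "twist": [0, 0, 0]}, {"offset": [-0.01, -0.035, 0], "twist": [0, 0, 0]}])

```text
t: 17.28
ee_pos: [558.5, 121.9, 376.3]
orientation: [2.121, 2.31, 0.007]
ft_force: [-1.0, 0.5, 0.0]
width: 87.7
```

send_rows(rows=[{"offset": [-0.01, -0.035, 0], "twist": [0, 0, 0]}, {"offset": [-0.01, -0.035, 0], "twist": [0, 0, 0]}, {"offset": [-0.01, -0.035, 0], "twist": [0, 0, 0]}, {"offset": [0, 0, 0], "twist": [0, 0, 0]}, {"offset": [0, 0, 0], "twist": [0, 0, 0]}])

```text
t: 17.7
ee_pos: [446.7, 80.1, 377.6]
orientation: [2.12, 2.309, 0.011]
ft_force: [0.0, -0.4, 0.8]
width: 87.8
```

```bash
python3 -c "
from h import *
caps('wrist','pics/w3.png')
goal([436,111,47],4.74,163)"
```

```text
cap px [182. 116.] 1281 z 89.3 mean [321.14995971 142.26854539] enc [320.7 142. ] r 15.8
cap px [533. 144.] 255 z 119.7 mean [613.07299401 146.57157162] enc [621.8 144. ] r 18.0
cap px [562. 152.] 1356 z 139.4 mean [621.41785551 144.17814293] enc [621.8 143.8] r 15.9
cap px [308. 161.] 1050 z 89.4 mean [435.62642781 111.22213594] enc [435.6 110.8] r 15.8
cap px [222. 224.] 62 z 69.3 mean [350.81866619  36.65871925] enc [350.1  30.8] r 15.6
cap px [212. 242.] 444 z 89.5 mean [347.81920732  26.56800535] enc [368.4  49.5] r 46.6
cap px [323. 263.] 768 z 89.3 mean [458.09959632   8.11547526] enc [458.2   7.4] r 15.6
cap px [350. 358.] 469 z 89.5 mean [ 498.44140544 -105.96578909] enc [ 499.  -106.8] r 16.1
cap px [289. 391.] 35 z 69.9 mean [ 432.09001925 -174.94047979] enc [433. -44.] r 143.0
t 17.8 offset in goal axes [ 31.58  -8.05 167.26] in tool axes [ 31.71  -9.36 167.17] twist [0.48 0.04 0.15] F [-0.92 -0.38 -1.25] w 88.1 q [ 0.15  0.21  2.02 -0.    0.9   0.07]
```

send_rows(rows=[{"offset": [0.031, -0.009, 0], "twist": [0.5, 0, 0.1]}, {"offset": [0, 0, 0.025], "twist": [0, 0, 0]}, {"offset": [0, 0, 0.03], "twist": [0, 0, 0]}, {"offset": [0, 0, 0.02], "twist": [0, 0, 0]}, {"offset": [0, 0, 0], "twist": [0, 0, 0]}])

```text
t: 18.17
ee_pos: [442.4, 114.2, 303.0]
orientation: [2.121, 2.306, 0.017]
ft_force: [-0.3, 0.3, -0.3]
width: 88.3
```

```bash
python3 -c "
from h import *
goal([435.6,111,47],4.74,163)"
```

```text
t 18.2 offset in goal axes [-2.6  -7.09 93.05] in tool axes [-2.73 -8.33 92.94] twist [ 0.77 -0.09  0.05] F [-0.32  0.27 -0.26] w 88.3 q [ 0.23  0.34  2.07 -0.    0.72  0.14]
```

send_rows(rows=[{"offset": [-0.0025, -0.007, 0], "twist": [0.8, 0, 0]}, {"offset": [0, 0, 0.03], "twist": [0, 0, 0]}, {"offset": [0, 0, 0.03], "twist": [0, 0, 0]}, {"offset": [0, 0, 0.027], "twist": [0, 0, 0]}, {"offset": [0, 0, 0], "twist": [0, 0, 0]}])

```text
t: 18.58
ee_pos: [441.1, 112.5, 217.7]
orientation: [2.125, 2.312, 0.01]
ft_force: [-0.2, -0.2, -0.2]
width: 87.9
```

send_rows(rows=[{"offset": [0, 0, 0.002], "twist": [0, 0, 0]}, {"offset": [0, 0, 0], "twist": [0, 0, 0]}, {"offset": [0, 0, 0], "twist": [0, 0, 0]}, {"offset": [0, 0, 0], "twist": [0, 0, 0]}, {"offset": [0, 0, 0], "twist": [0, 0, 0]}], gripper=0.05)

```text
t: 19.0
ee_pos: [443.0, 112.7, 220.9]
orientation: [2.124, 2.31, 0.013]
ft_force: [1.5, 0.0, -2.5]
width: 59.8
```

```bash
python3 -c "
from h import *
goal([435.6,111,47],4.74,163)
goal([630,56.5,150],4.74,163)"
```

```text
t 19.0 offset in goal axes [-1.05 -7.53 10.92] in tool axes [-1.08 -7.62 10.86] twist [ 0.47 -0.2   0.06] F [ 1.45  0.   -2.55] w 59.8 q [0.22 0.51 2.1  0.   0.53 0.13]
t 19.0 offset in goal axes [-71.42 181.71 -92.08] in tool axes [-71.29 182.39 -90.82] twist [ 0.47 -0.2   0.06] F [ 1.45  0.   -2.55] w 59.8 q [0.22 0.51 2.1  0.   0.53 0.13]
```

send_rows(rows=[{"offset": [0, 0, -0.028], "twist": [0.4, -0.2, 0]}, {"offset": [0, 0, -0.028], "twist": [0, 0, 0]}, {"offset": [0, 0, -0.025], "twist": [0, 0, 0]}, {"offset": [-0.013, 0.034, 0], "twist": [0, 0, 0]}, {"offset": [-0.013, 0.034, 0], "twist": [0, 0, 0]}])

```text
t: 19.42
ee_pos: [508.4, 92.8, 308.5]
orientation: [-2.122, -2.316, 0.002]
ft_force: [0.9, 0.9, -2.8]
width: 59.8
```

send_rows(rows=[{"offset": [-0.014, 0.034, 0], "twist": [0, 0, 0]}, {"offset": [-0.014, 0.034, 0], "twist": [0, 0, 0]}, {"offset": [-0.013, 0.034, 0], "twist": [0, 0, 0]}, {"offset": [0, 0, 0], "twist": [0, 0, 0]}, {"offset": [0, 0, 0], "twist": [0, 0, 0]}])

```text
t: 19.83
ee_pos: [623.5, 57.3, 316.1]
orientation: [2.117, 2.307, 0.016]
ft_force: [-0.7, 0.6, -3.0]
width: 60.1
```

```bash
python3 -c "
from h import *
goal([629.9,56.7,104],4.74,163)
caps('wrist')
"
```

```text
t 19.8 offset in goal axes [-1.15  6.28 49.15] in tool axes [-1.13  5.56 49.23] twist [0.84 0.04 0.19] F [-0.74  0.63 -2.97] w 60.1 q [ 0.07  0.53  1.69 -0.    0.91 -0.01]
cap px [328.  96.] 3349 z 139.3 mean [622.74 144.51] enc [622.8 144.4] r 16.0
cap px [121. 247.] 121 z 69.5 mean [465.6   14.06] enc [459.2   7.7] r 17.7
cap px [ 98. 265.] 1034 z 89.3 mean [459.38   8.17] enc [458.9   7.6] r 15.8
cap px [323. 263.] 442 z 166.5 mean [626.04  66.03] enc [627.   56.1] r 17.8
cap px [326. 295.] 1899 z 186.4 mean [627.5  61.9] enc [627.7  57.6] r 15.2
```

send_rows(rows=[{"offset": [-0.001, 0.004, 0], "twist": [0.8, 0, 0.2]}, {"offset": [0, 0, 0.015], "twist": [0, 0, 0]}, {"offset": [0, 0, 0.01], "twist": [0, 0, 0]}, {"offset": [0, 0, 0], "twist": [0, 0, 0]}, {"offset": [0, 0, 0], "twist": [0, 0, 0]}])

```text
t: 20.3
ee_pos: [624.6, 58.1, 291.9]
orientation: [-2.126, -2.312, 0.003]
ft_force: [-0.1, -0.9, -2.9]
width: 60.1
```

```bash
python3 -c "
from h import *
caps('wrist')
goal([629.9,56.7,106],4.74,163)
"
```

```text
cap px [333.  95.] 4585 z 139.3 mean [622.71900479 144.67322813] enc [622.7 144.4] r 15.9
cap px [108. 261.] 160 z 69.2 mean [465.63576583  13.67121047] enc [458.8   7.7] r 17.9
cap px [321. 263.] 428 z 142.6 mean [624.02165204  66.59539199] enc [625.5  56.7] r 17.8
cap px [ 85. 277.] 642 z 89.3 mean [463.02925859  11.84799591] enc [459.1   8.1] r 15.5
cap px [326. 295.] 1907 z 162.1 mean [626.39171826  62.45812767] enc [626.8  57.1] r 15.4
t 20.4 offset in goal axes [-1.83  5.22 22.92] in tool axes [-1.82  5.27 22.91] twist [-0.13  0.04  0.07] F [-0.81  0.38 -3.33] w 60.3 q [ 0.07  0.57  1.69 -0.    0.88 -0.01]
```

send_rows(rows=[{"offset": [-0.001, 0.004, 0], "twist": [0, 0, 0]}, {"offset": [0, 0, 0.008], "twist": [0, 0, 0]}, {"offset": [0, 0, 0.006], "twist": [0, 0, 0]}, {"offset": [0, 0, 0.004], "twist": [0, 0, 0]}, {"offset": [0, 0, 0], "twist": [0, 0, 0]}])

```text
t: 20.77
ee_pos: [629.0, 57.9, 273.9]
orientation: [2.125, 2.313, -0.001]
ft_force: [-0.8, -0.2, -2.5]
width: 59.8
```

```bash
python3 -c "
from h import *
goal([629.9,56.7,106],4.74,163)
"
```

```text
t 20.8 offset in goal axes [-1.27  0.78  4.86] in tool axes [-1.27  0.78  4.86] twist [-0.02  0.05  0.12] F [-0.79 -0.15 -2.5 ] w 59.8 q [ 0.07  0.6   1.69 -0.    0.86 -0.01]
```

Lower 4–5 mm with small steps, release, lift; head for pot3 (458.5, 8).

send_rows(rows=[{"offset": [0, 0, 0.002], "twist": [0, 0, 0]}, {"offset": [0, 0, 0.002], "twist": [0, 0, 0]}, {"offset": [0, 0, 0.0015], "twist": [0, 0, 0]}, {"offset": [0, 0, 0.001], "twist": [0, 0, 0]}, {"offset": [0, 0, 0], "twist": [0, 0, 0]}])

```text
t: 21.18
ee_pos: [629.2, 57.7, 271.0]
orientation: [2.125, 2.313, -0.002]
ft_force: [-0.3, -0.3, -2.5]
width: 59.8
```

send_rows(rows=[{"offset": [0, 0, 0], "twist": [0, 0, 0]}, {"offset": [0, 0, 0], "twist": [0, 0, 0]}, {"offset": [0, 0, 0], "twist": [0, 0, 0]}, {"offset": [0, 0, 0], "twist": [0, 0, 0]}, {"offset": [0, 0, 0], "twist": [0, 0, 0]}], gripper=0.0878)

```text
t: 21.6
ee_pos: [630.0, 57.7, 271.8]
orientation: [2.124, 2.312, 0.002]
ft_force: [-0.3, 0.2, -0.2]
width: 87.0
```

send_rows(rows=[{"offset": [0, 0, -0.03], "twist": [0, 0, 0]}, {"offset": [0, 0, -0.04], "twist": [0, 0, 0]}, {"offset": [0, 0, -0.03], "twist": [0, 0, 0]}, {"offset": [-0.007, -0.035, 0], "twist": [0, 0, 0]}, {"offset": [-0.007, -0.035, 0], "twist": [0, 0, 0]}])

```text
t: 22.02
ee_pos: [564.8, 38.8, 374.4]
orientation: [2.121, 2.312, 0.004]
ft_force: [-0.4, -1.1, -1.1]
width: 88.2
```

send_rows(rows=[{"offset": [-0.009, -0.035, 0], "twist": [0, 0, 0]}, {"offset": [-0.009, -0.035, 0], "twist": [0, 0, 0]}, {"offset": [-0.009, -0.025, 0], "twist": [0, 0, 0]}, {"offset": [0, 0, 0], "twist": [0, 0, 0]}, {"offset": [0, 0, 0], "twist": [0, 0, 0]}])

```text
t: 22.43
ee_pos: [463.6, 1.8, 375.6]
orientation: [2.12, 2.31, 0.007]
ft_force: [0.6, -0.4, 0.5]
width: 87.7
```

```bash
python3 -c "
from h import *
caps('wrist','pics/w3.png')
goal([458.5,8,44],4.74,163)"
```

```text
cap px [151.  15.] 1146 z 89.4 mean [321.57865278 139.37437711] enc [321.1 141.6] r 15.8
cap px [175.  25.] 237 z 69.4 mean [330.81757282 137.65752368] enc [321.5 141.6] r 17.8
cap px [580.  30.] 1960 z 139.4 mean [622.08358865 144.08731716] enc [622.9 143.8] r 16.2
cap px [545.  39.] 325 z 119.5 mean [613.63042554 141.85594663] enc [622.4 143.8] r 17.9
cap px [517. 156.] 250 z 119.6 mean [617.23759663  57.80278824] enc [625.9  55.2] r 17.9
cap px [198. 163.] 1071 z 89.3 mean [351.18326168  23.6409336 ] enc [351.   23.3] r 15.6
cap px [544. 165.] 1337 z 139.4 mean [625.81036021  55.33670822] enc [626.4  55.1] r 15.7
cap px [314. 188.] 920 z 89.4 mean [458.48419216   7.7192727 ] enc [458.8   7.3] r 15.5
cap px [344. 295.] 694 z 89.3 mean [ 498.92468339 -105.63667349] enc [ 498.9 -106.4] r 15.3
cap px [270. 345.] 25 z 69.6 mean [ 422.38359337 -190.99277972] enc [ 423.4 -193.5] r 8.4
cap px [294. 348.] 44 z 72.5 mean [ 450.87266581 -191.64398194] enc [ 448.9 -192.8] r 10.4
cap px [280. 364.] 466 z 89.5 mean [ 437.07012223 -196.78114418] enc [ 436.6 -197.9] r 16.1
t 22.5 offset in goal axes [  6.46  -4.74 168.4 ] in tool axes [  6.72  -5.81 168.36] twist [0.37 0.08 0.19] F [-0.17  0.16 -0.06] w 87.5 q [-0.02  0.23  2.   -0.    0.91 -0.11]
```

send_rows(rows=[{"offset": [0.006, -0.005, 0], "twist": [0.6, 0, 0.2]}, {"offset": [0, 0, 0.025], "twist": [0, 0, 0]}, {"offset": [0, 0, 0.03], "twist": [0, 0, 0]}, {"offset": [0, 0, 0.02], "twist": [0, 0, 0]}, {"offset": [0, 0, 0], "twist": [0, 0, 0]}])

```text
t: 22.9
ee_pos: [463.8, 10.2, 300.3]
orientation: [2.125, 2.308, 0.003]
ft_force: [-1.1, 0.7, -0.7]
width: 87.6
```

```bash
python3 -c "
from h import *
goal([458.5,7.7,44],4.74,163)"
```

```text
t 22.9 offset in goal axes [-2.08 -5.53 93.3 ] in tool axes [-1.91 -5.95 93.28] twist [ 0.26  0.11 -0.02] F [-1.14  0.73 -0.67] w 87.6 q [-0.    0.36  2.05 -0.    0.73 -0.08]
```

send_rows(rows=[{"offset": [-0.002, -0.006, 0], "twist": [0.4, 0, 0]}, {"offset": [0, -0.001, 0.03], "twist": [0, 0, 0]}, {"offset": [0, -0.001, 0.03], "twist": [0, 0, 0]}, {"offset": [0, -0.001, 0.028], "twist": [0, 0, 0]}, {"offset": [0, 0, 0.001], "twist": [0, 0, 0]}])

```text
t: 23.32
ee_pos: [459.3, 8.9, 212.9]
orientation: [2.122, 2.31, 0.002]
ft_force: [-1.2, -0.0, 0.4]
width: 88.2
```

```bash
python3 -c "
from h import *
goal([458.5,7.7,44],4.74,163)"
```

```text
t 23.3 offset in goal axes [-1.17 -0.92  5.93] in tool axes [-1.16 -0.94  5.93] twist [0.21 0.14 0.11] F [-1.22 -0.01  0.43] w 88.2 q [-0.01  0.53  2.09 -0.    0.52 -0.09]
```

send_rows(rows=[{"offset": [-0.001, -0.001, 0.004], "twist": [0, 0, 0]}, {"offset": [0, 0, 0.002], "twist": [0, 0, 0]}, {"offset": [0, 0, 0], "twist": [0, 0, 0]}, {"offset": [0, 0, 0], "twist": [0, 0, 0]}, {"offset": [0, 0, 0], "twist": [0, 0, 0]}], gripper=0.05)

```text
t: 23.73
ee_pos: [460.8, 8.1, 211.7]
orientation: [2.12, 2.308, 0.006]
ft_force: [-0.4, 1.1, -2.0]
width: 59.8
```

```bash
python3 -c "
from h import *
goal([458.5,7.7,44],4.74,163)
goal([637.2,-31,140],4.74,163)"
```

```text
t 23.7 offset in goal axes [-0.17 -2.37  4.68] in tool axes [-0.15 -2.41  4.66] twist [0.46 0.17 0.13] F [-0.42  1.07 -2.  ] w 59.8 q [-0.01  0.53  2.09 -0.    0.51 -0.09]
t 23.7 offset in goal axes [-53.5  172.52 -91.32] in tool axes [-54.16 173.13 -89.78] twist [0.46 0.17 0.13] F [-0.42  1.07 -2.  ] w 59.8 q [-0.01  0.53  2.09 -0.    0.51 -0.09]
```

send_rows(rows=[{"offset": [0, 0, -0.028], "twist": [0.4, 0.2, 0]}, {"offset": [0, 0, -0.028], "twist": [0, 0, 0]}, {"offset": [0, 0, -0.024], "twist": [0, 0, 0]}, {"offset": [-0.011, 0.033, 0], "twist": [0, 0, 0]}, {"offset": [-0.011, 0.033, 0], "twist": [0, 0, 0]}])

```text
t: 24.15
ee_pos: [523.7, -7.5, 298.1]
orientation: [-2.121, -2.313, 0.003]
ft_force: [1.0, -0.3, -1.8]
width: 59.9
```

send_rows(rows=[{"offset": [-0.01, 0.033, 0], "twist": [0, 0, 0]}, {"offset": [-0.01, 0.033, 0], "twist": [0, 0, 0]}, {"offset": [-0.01, 0.033, 0], "twist": [0, 0, 0]}, {"offset": [0, 0, 0], "twist": [0.3, 0, 0]}, {"offset": [0, 0, 0], "twist": [0, 0, 0]}])

```text
t: 24.57
ee_pos: [634.1, -31.4, 305.7]
orientation: [2.122, 2.311, 0.005]
ft_force: [-0.3, 1.3, -2.2]
width: 59.7
```

```bash
python3 -c "
from h import *
caps('wrist')
goal([637.2,-31,99],4.74,163)
"
```

```text
cap px [320.  94.] 3794 z 139.3 mean [627.02170121  55.48641339] enc [627.   55.1] r 15.8
cap px [322. 269.] 482 z 164.3 mean [634.48881134 -21.20059218] enc [635.2 -31.1] r 17.9
cap px [151. 274.] 108 z 69.3 mean [501.13017928 -92.50363653] enc [500.1 -96.7] r 14.8
cap px [323. 299.] 1393 z 184.1 mean [634.96186997 -22.9941917 ] enc [635.3 -28.4] r 14.9
cap px [322. 343.] 88 z 184.0 mean [636.40804378 -44.79621823] enc [636.3 -44. ] r 6.7
t 24.6 offset in goal axes [ 0.08  3.06 44.04] in tool axes [ 0.12  2.78 44.06] twist [0.37 0.07 0.16] F [ 0.9  -0.25 -1.58] w 59.8 q [-0.07  0.56  1.67 -0.    0.91 -0.15]
```

send_rows(rows=[{"offset": [0, 0.003, 0], "twist": [0.4, 0, 0.1]}, {"offset": [0, 0, 0.015], "twist": [0, 0, 0]}, {"offset": [0, 0, 0.01], "twist": [0, 0, 0]}, {"offset": [0, 0, 0], "twist": [0, 0, 0]}, {"offset": [0, 0, 0], "twist": [0, 0, 0]}])

```text
t: 25.03
ee_pos: [633.3, -30.0, 281.4]
orientation: [-2.124, -2.311, 0.006]
ft_force: [0.3, 0.5, -1.8]
width: 59.9
```

```bash
python3 -c "
from h import *
goal([637.2,-31,99],4.74,163)
"
```

```text
t 25.0 offset in goal axes [-1.33  3.76 19.43] in tool axes [-1.33  3.84 19.42] twist [-0.25  0.04  0.08] F [ 0.34  0.49 -1.81] w 59.9 q [-0.07  0.59  1.68 -0.    0.88 -0.15]
```

send_rows(rows=[{"offset": [-0.001, 0.0035, 0], "twist": [-0.2, 0, 0]}, {"offset": [0, 0, 0.006], "twist": [0, 0, 0]}, {"offset": [0, 0, 0.006], "twist": [0, 0, 0]}, {"offset": [0, 0, 0.003], "twist": [0, 0, 0]}, {"offset": [0, 0, 0], "twist": [0, 0, 0]}])

```text
t: 25.45
ee_pos: [636.8, -30.4, 266.4]
orientation: [2.125, 2.313, -0.001]
ft_force: [-0.5, -0.2, -2.4]
width: 59.7
```

```bash
python3 -c "
from h import *
goal([637.2,-31,99],4.74,163)
"
```

```text
t 25.4 offset in goal axes [-0.66  0.38  4.39] in tool axes [-0.66  0.37  4.39] twist [0.01 0.04 0.11] F [-0.53 -0.2  -2.37] w 59.7 q [-0.07  0.61  1.68 -0.    0.85 -0.15]
```

send_rows(rows=[{"offset": [0, 0, 0.002], "twist": [0, 0, 0]}, {"offset": [0, 0, 0.002], "twist": [0, 0, 0]}, {"offset": [0, 0, 0.0015], "twist": [0, 0, 0]}, {"offset": [0, 0, 0.001], "twist": [0, 0, 0]}, {"offset": [0, 0, 0], "twist": [0, 0, 0]}])

```text
t: 25.87
ee_pos: [637.0, -30.5, 261.8]
orientation: [2.125, 2.313, -0.0]
ft_force: [-1.0, 0.3, -1.4]
width: 59.8
```

send_rows(rows=[{"offset": [0, 0, 0], "twist": [0, 0, 0]}, {"offset": [0, 0, 0], "twist": [0, 0, 0]}, {"offset": [0, 0, 0], "twist": [0, 0, 0]}, {"offset": [0, 0, 0], "twist": [0, 0, 0]}, {"offset": [0, 0, 0], "twist": [0, 0, 0]}], gripper=0.0878)

```text
t: 26.28
ee_pos: [637.7, -30.5, 262.5]
orientation: [2.124, 2.311, 0.002]
ft_force: [-0.3, -0.5, 0.5]
width: 86.9
```

send_rows(rows=[{"offset": [0, 0, -0.03], "twist": [0, 0, 0]}, {"offset": [0, 0, -0.04], "twist": [0, 0, 0]}, {"offset": [0, 0, -0.03], "twist": [0, 0, 0]}, {"offset": [-0.013, -0.03, 0], "twist": [0, 0, 0]}, {"offset": [-0.013, -0.03, 0], "twist": [0, 0, 0]}])

```text
t: 26.7
ee_pos: [582.4, -60.0, 364.7]
orientation: [2.12, 2.315, 0.002]
ft_force: [-1.0, 0.1, -0.6]
width: 87.9
```

send_rows(rows=[{"offset": [-0.013, -0.03, 0], "twist": [0, 0, 0]}, {"offset": [-0.013, -0.03, 0], "twist": [0, 0, 0]}, {"offset": [-0.01, -0.02, 0], "twist": [0, 0, 0]}, {"offset": [0, 0, 0], "twist": [0, 0, 0]}, {"offset": [0, 0, 0], "twist": [0, 0, 0]}])

```text
t: 27.12
ee_pos: [498.8, -105.7, 366.5]
orientation: [2.12, 2.311, 0.004]
ft_force: [-0.7, -0.2, -0.3]
width: 87.6
```

```bash
python3 -c "
from h import *
caps('wrist','pics/w3.png')
goal([499.2,-106.4,44],4.74,163)"
```

```text
cap px [144.  25.] 1715 z 89.3 mean [351.68279953  23.044133  ] enc [351.3  22.8] r 15.8
cap px [519.  19.] 206 z 119.4 mean [621.04563534  42.55813684] enc [624.4  47.2] r 16.2
cap px [550.   6.] 553 z 139.3 mean [627.24730648  44.70822776] enc [627.3  48.2] r 13.5
cap px [524. 133.] 1895 z 139.3 mean [635.75874934 -30.81073056] enc [636.2 -31.1] r 15.9
cap px [320. 183.] 123 z 69.5 mean [499.38358013 -95.39681634] enc [ 499.5 -105.8] r 17.4
cap px [319. 201.] 814 z 89.4 mean [ 499.14158993 -106.69888331] enc [ 499.3 -107.3] r 15.3
cap px [261. 264.] 67 z 69.5 mean [ 444.80716565 -187.24713076] enc [ 441.9 -193.4] r 16.6
cap px [251. 284.] 548 z 89.4 mean [ 439.27700588 -197.94750243] enc [ 437.  -197.6] r 15.6
t 27.2 offset in goal axes [ -0.92   0.05 159.41] in tool axes [ -0.56  -0.79 159.41] twist [0.3  0.13 0.25] F [-1.16  0.28 -0.03] w 88.1 q [-0.23  0.31  1.91 -0.    0.92 -0.32]
```

send_rows(rows=[{"offset": [-0.001, -0.001, 0], "twist": [0.5, 0.1, 0.2]}, {"offset": [0, -0.001, 0.025], "twist": [0, 0, 0]}, {"offset": [0, -0.001, 0.03], "twist": [0, 0, 0]}, {"offset": [0, 0, 0.02], "twist": [0, 0, 0]}, {"offset": [0, 0, 0], "twist": [0, 0, 0]}])

```text
t: 27.58
ee_pos: [502.6, -105.4, 291.1]
orientation: [2.121, 2.311, 0.002]
ft_force: [-0.6, 0.2, 0.6]
width: 87.9
```

```bash
python3 -c "
from h import *
goal([499.2,-106.7,44],4.74,163)"
```

```text
t 27.6 offset in goal axes [-1.02 -3.51 84.13] in tool axes [-0.77 -3.89 84.12] twist [0.26 0.16 0.18] F [-0.55  0.17  0.63] w 87.9 q [-0.23  0.43  1.95 -0.    0.75 -0.31]
```

send_rows(rows=[{"offset": [-0.001, -0.004, 0], "twist": [0.4, 0.1, 0]}, {"offset": [0, -0.001, 0.03], "twist": [0, 0, 0]}, {"offset": [0, -0.001, 0.03], "twist": [0, 0, 0]}, {"offset": [0, -0.001, 0.022], "twist": [0, 0, 0]}, {"offset": [0, 0, 0.001], "twist": [0, 0, 0]}])

```text
t: 28.0
ee_pos: [501.1, -106.5, 210.0]
orientation: [2.117, 2.315, 0.001]
ft_force: [-1.2, -0.1, -0.2]
width: 87.7
```

send_rows(rows=[{"offset": [0, -0.001, 0.004], "twist": [0, 0, 0]}, {"offset": [0, 0, 0.002], "twist": [0, 0, 0]}, {"offset": [0, 0, 0], "twist": [0, 0, 0]}, {"offset": [0, 0, 0], "twist": [0, 0, 0]}, {"offset": [0, 0, 0], "twist": [0, 0, 0]}], gripper=0.05)

```text
t: 28.42
ee_pos: [502.8, -106.8, 208.5]
orientation: [2.113, 2.313, 0.004]
ft_force: [0.2, 0.1, -1.8]
width: 59.9
```

```bash
python3 -c "
from h import *
goal([499.2,-106.7,44],4.74,163)
goal([644.5,-118.7,140],4.74,163)"
```

```text
t 28.4 offset in goal axes [ 0.4  -3.63  1.53] in tool axes [ 0.43 -3.64  1.5 ] twist [0.47 0.27 0.42] F [ 0.21  0.07 -1.76] w 59.9 q [-0.23  0.58  1.97 -0.    0.58 -0.32]
t 28.4 offset in goal axes [-23.57 140.19 -94.47] in tool axes [-25.05 140.78 -93.2 ] twist [0.47 0.27 0.42] F [ 0.21  0.07 -1.76] w 59.9 q [-0.23  0.58  1.97 -0.    0.58 -0.32]
```

send_rows(rows=[{"offset": [0, 0, -0.028], "twist": [0.4, 0.3, 0.4]}, {"offset": [0, 0, -0.028], "twist": [0, 0, 0]}, {"offset": [0, 0, -0.026], "twist": [0, 0, 0]}, {"offset": [-0.006, 0.034, 0], "twist": [0, 0, 0]}, {"offset": [-0.006, 0.034, 0], "twist": [0, 0, 0]}])

```text
t: 28.83
ee_pos: [566.9, -112.4, 296.4]
orientation: [-2.125, -2.307, 0.003]
ft_force: [0.6, -0.6, -1.3]
width: 60.1
```

send_rows(rows=[{"offset": [-0.005, 0.034, 0], "twist": [0, 0, 0]}, {"offset": [-0.005, 0.033, 0], "twist": [0, 0, 0]}, {"offset": [0, 0, 0], "twist": [0.3, 0, 0]}, {"offset": [0, 0, 0], "twist": [0, 0, 0]}, {"offset": [0, 0, 0], "twist": [0, 0, 0]}])

```text
t: 29.25
ee_pos: [642.6, -117.5, 302.9]
orientation: [2.127, 2.309, 0.002]
ft_force: [-0.4, 0.4, -0.8]
width: 59.9
```

```bash
python3 -c "
from h import *
caps('wrist')
goal([644.5,-118.7,96],4.74,163)
"
```

```text
cap px [322.  94.] 3933 z 139.3 mean [636.51279345 -30.5056452 ] enc [636.6 -30.8] r 15.7
cap px [321. 270.] 499 z 164.7 mean [ 642.12830555 -106.39509879] enc [ 643.5 -116.6] r 17.8
cap px [ 56. 274.] 77 z 69.6 mean [ 434.25445538 -182.40649319] enc [ 434.6 -184.9] r 12.4
cap px [324. 300.] 1207 z 184.5 mean [ 643.2488925  -107.43498966] enc [ 643.8 -112.2] r 14.2
cap px [ 29. 291.] 30 z 212.4 mean [560.89114439 -90.50351695] enc [560.8 -90.6] r 0.7
cap px [323. 345.] 317 z 184.6 mean [ 644.63712091 -128.99105158] enc [ 644.6 -127.4] r 9.7
t 29.3 offset in goal axes [-1.41  2.36 43.74] in tool axes [-1.38  2.27 43.74] twist [ 0.12  0.05 -0.04] F [ 0.05  0.35 -0.97] w 59.4 q [-0.2   0.58  1.63 -0.    0.93 -0.28]
```

send_rows(rows=[{"offset": [-0.001, 0.003, 0], "twist": [0.1, 0, 0]}, {"offset": [0, 0, 0.015], "twist": [0, 0, 0]}, {"offset": [0, 0, 0.01], "twist": [0, 0, 0]}, {"offset": [0, 0, 0], "twist": [0, 0, 0]}, {"offset": [0, 0, 0], "twist": [0, 0, 0]}])

```text
t: 29.72
ee_pos: [641.6, -118.3, 277.4]
orientation: [-2.128, -2.308, 0.003]
ft_force: [-0.6, -0.8, -1.1]
width: 59.9
```

```bash
python3 -c "
from h import *
goal([644.5,-118.7,95],4.74,163)
"
```

```text
t 29.7 offset in goal axes [-0.68  2.86 19.39] in tool axes [-0.67  2.92 19.38] twist [-0.17 -0.   -0.08] F [-0.58 -0.79 -1.11] w 59.9 q [-0.2   0.62  1.64 -0.    0.89 -0.28]
```

send_rows(rows=[{"offset": [-0.001, 0.003, 0], "twist": [-0.2, 0, 0]}, {"offset": [0, 0, 0.006], "twist": [0, 0, 0]}, {"offset": [0, 0, 0.006], "twist": [0, 0, 0]}, {"offset": [0, 0, 0.003], "twist": [0, 0, 0]}, {"offset": [0, 0, 0], "twist": [0, 0, 0]}])

```text
t: 30.13
ee_pos: [644.8, -119.3, 262.1]
orientation: [2.129, 2.309, 0.002]
ft_force: [-0.0, 0.2, -2.1]
width: 59.9
```

```bash
python3 -c "
from h import *
goal([644.5,-118.7,95],4.74,163)
"
```

```text
t 30.1 offset in goal axes [ 0.58 -0.25  4.14] in tool axes [ 0.58 -0.26  4.14] twist [ 0.09  0.01 -0.1 ] F [-0.05  0.21 -2.1 ] w 59.9 q [-0.2   0.64  1.64  0.    0.86 -0.28]
```

send_rows(rows=[{"offset": [0, 0, 0.002], "twist": [0, 0, 0]}, {"offset": [0, 0, 0.002], "twist": [0, 0, 0]}, {"offset": [0, 0, 0.001], "twist": [0, 0, 0]}, {"offset": [0, 0, 0.001], "twist": [0, 0, 0]}, {"offset": [0, 0, 0], "twist": [0, 0, 0]}])

```text
t: 30.55
ee_pos: [645.0, -119.3, 258.5]
orientation: [2.128, 2.309, 0.002]
ft_force: [-0.8, 0.1, -3.1]
width: 59.8
```

send_rows(rows=[{"offset": [0, 0, 0], "twist": [0, 0, 0]}, {"offset": [0, 0, 0], "twist": [0, 0, 0]}, {"offset": [0, 0, 0], "twist": [0, 0, 0]}, {"offset": [0, 0, 0], "twist": [0, 0, 0]}, {"offset": [0, 0, 0], "twist": [0, 0, 0]}], gripper=0.0878)

```text
t: 30.97
ee_pos: [645.6, -119.3, 259.1]
orientation: [2.127, 2.307, 0.004]
ft_force: [0.2, -0.2, 0.3]
width: 87.1
```

send_rows(rows=[{"offset": [0, 0, -0.03], "twist": [0, 0, 0]}, {"offset": [0, 0, -0.04], "twist": [0, 0, 0]}, {"offset": [0, 0, -0.03], "twist": [0, 0, 0]}, {"offset": [-0.01, -0.035, 0], "twist": [0, 0, 0]}, {"offset": [-0.01, -0.035, 0], "twist": [0, 0, 0]}])

```text
t: 31.38
ee_pos: [580.2, -143.7, 361.1]
orientation: [2.122, 2.311, 0.004]
ft_force: [-1.0, -0.5, -0.6]
width: 87.6
```

send_rows(rows=[{"offset": [-0.01, -0.035, 0], "twist": [0, 0, 0]}, {"offset": [-0.01, -0.035, 0], "twist": [0, 0, 0]}, {"offset": [-0.01, -0.035, 0], "twist": [0, 0, 0]}, {"offset": [-0.01, -0.033, 0], "twist": [0, 0, 0]}, {"offset": [0, 0, 0], "twist": [0, 0, 0]}])

```text
t: 31.8
ee_pos: [436.6, -196.8, 361.9]
orientation: [2.119, 2.31, 0.005]
ft_force: [-0.5, 0.3, -0.1]
width: 87.6
```

```bash
python3 -c "
from h import *
caps('wrist','pics/w3.png')
goal([437.2,-197.8,44],4.74,163)"
```

```text
cap px [626.  17.] 145 z 119.4 mean [627.52315137 -43.08520169] enc [630.2 -41.4] r 12.5
cap px [599. 132.] 301 z 119.7 mean [ 635.59853968 -116.72288273] enc [ 644.8 -119.4] r 18.6
cap px [628. 141.] 992 z 139.4 mean [ 639.27795828 -120.58108495] enc [ 643.  -119.5] r 15.8
cap px [320. 184.] 126 z 69.7 mean [ 436.77200869 -185.87225176] enc [ 437.5 -195.5] r 16.8
cap px [320. 202.] 849 z 89.4 mean [ 437.57118846 -197.49158796] enc [ 437.7 -197.9] r 15.4
t 31.9 offset in goal axes [ -0.92  -1.65 155.38] in tool axes [ -0.38  -3.1  155.36] twist [0.54 0.19 0.17] F [0.   0.67 0.28] w 87.8 q [-0.45  0.27  1.98  0.    0.88 -0.53]
```

send_rows(rows=[{"offset": [-0.001, -0.002, 0], "twist": [0.7, 0.2, 0.2]}, {"offset": [0, -0.001, 0.025], "twist": [0, 0, 0]}, {"offset": [0, -0.001, 0.03], "twist": [0, 0, 0]}, {"offset": [0, 0, 0.018], "twist": [0, 0, 0]}, {"offset": [0, 0, 0], "twist": [0, 0, 0]}])

```text
t: 32.27
ee_pos: [440.2, -199.2, 290.2]
orientation: [2.124, 2.305, 0.001]
ft_force: [0.2, 1.3, -0.3]
width: 88.0
```

```bash
python3 -c "
from h import *
goal([437.4,-197.8,44],4.74,163)"
```

```text
t 32.3 offset in goal axes [ 1.65 -2.66 83.21] in tool axes [ 2.06 -3.12 83.18] twist [ 0.31  0.29 -0.05] F [ 0.19  1.31 -0.34] w 88.0 q [-0.45  0.4   2.02 -0.    0.72 -0.53]
```

send_rows(rows=[{"offset": [0.002, -0.004, 0], "twist": [0.4, 0.2, 0]}, {"offset": [0, -0.001, 0.03], "twist": [0, 0, 0]}, {"offset": [0, -0.001, 0.03], "twist": [0, 0, 0]}, {"offset": [0, -0.001, 0.022], "twist": [0, 0, 0]}, {"offset": [0, 0, 0.001], "twist": [0, 0, 0]}])

```text
t: 32.68
ee_pos: [438.8, -198.0, 209.1]
orientation: [2.12, 2.309, -0.0]
ft_force: [0.4, 0.9, 0.6]
width: 87.9
```

send_rows(rows=[{"offset": [0, -0.001, 0.003], "twist": [0, 0, 0]}, {"offset": [0, 0, 0.002], "twist": [0, 0, 0]}, {"offset": [0, 0, 0], "twist": [0, 0, 0]}, {"offset": [0, 0, 0], "twist": [0, 0, 0]}, {"offset": [0, 0, 0], "twist": [0, 0, 0]}], gripper=0.05)

```text
t: 33.1
ee_pos: [440.4, -198.5, 208.5]
orientation: [2.116, 2.308, 0.001]
ft_force: [-0.0, -0.0, -1.4]
width: 60.0
```

```bash
python3 -c "
from h import *
goal([437.4,-197.8,44],4.74,163)
goal([651.7,-206.4,140],4.74,163)"
```

```text
t 33.1 offset in goal axes [ 0.94 -2.97  1.47] in tool axes [ 0.97 -2.97  1.44] twist [0.46 0.43 0.23] F [-0.03 -0.04 -1.38] w 60.0 q [-0.45  0.55  2.04 -0.    0.53 -0.53]
t 33.1 offset in goal axes [-25.34 209.89 -94.53] in tool axes [-26.88 210.54 -92.65] twist [0.46 0.43 0.23] F [-0.03 -0.04 -1.38] w 60.0 q [-0.45  0.55  2.04 -0.    0.53 -0.53]
```

send_rows(rows=[{"offset": [0, 0, -0.028], "twist": [0.4, 0.4, 0.2]}, {"offset": [0, 0, -0.028], "twist": [0, 0, 0]}, {"offset": [0, 0, -0.026], "twist": [0, 0, 0]}, {"offset": [-0.004, 0.034, 0], "twist": [0, 0, 0]}, {"offset": [-0.004, 0.034, 0], "twist": [0, 0, 0]}])

```text
t: 33.52
ee_pos: [504.3, -199.9, 296.2]
orientation: [-2.127, -2.305, 0.002]
ft_force: [0.0, -0.4, -1.9]
width: 59.8
```

send_rows(rows=[{"offset": [-0.004, 0.034, 0], "twist": [0, 0, 0]}, {"offset": [-0.004, 0.034, 0], "twist": [0, 0, 0]}, {"offset": [-0.004, 0.034, 0], "twist": [0, 0, 0]}, {"offset": [-0.004, 0.034, 0], "twist": [0.3, 0, 0]}, {"offset": [0, 0, 0], "twist": [0, 0, 0]}])

```text
t: 33.93
ee_pos: [651.1, -204.8, 303.4]
orientation: [2.128, 2.306, 0.0]
ft_force: [-0.8, -0.5, -0.6]
width: 59.5
```

```bash
python3 -c "
from h import *
caps('wrist')
goal([651.7,-206.4,95],4.74,163)
"
```

```text
cap px [320.  94.] 3888 z 139.3 mean [ 644.48767037 -118.16553498] enc [ 644.4 -118.5] r 15.8
cap px [321. 269.] 502 z 165.2 mean [ 650.63808789 -192.92282173] enc [ 651.9 -202.8] r 17.9
cap px [323. 299.] 1365 z 185.0 mean [ 651.5682651  -194.42340241] enc [ 651.8 -199. ] r 14.5
cap px [322. 344.] 219 z 184.8 mean [ 652.88517351 -216.12378018] enc [ 652.9 -215.6] r 8.8
t 34.0 offset in goal axes [-2.03  2.87 44.84] in tool axes [-1.97  2.91 44.84] twist [-0.04  0.08 -0.15] F [-0.41  0.25 -1.92] w 59.6 q [-0.32  0.62  1.56 -0.    0.96 -0.4 ]
```

send_rows(rows=[{"offset": [-0.002, 0.002, 0], "twist": [0, 0, -0.1]}, {"offset": [0, 0, 0.015], "twist": [0, 0, 0]}, {"offset": [0, 0, 0.01], "twist": [0, 0, 0]}, {"offset": [0, 0, 0], "twist": [0, 0, 0]}, {"offset": [0, 0, 0], "twist": [0, 0, 0]}])

```text
t: 34.4
ee_pos: [646.5, -206.3, 274.9]
orientation: [-2.127, -2.307, 0.006]
ft_force: [0.1, 0.2, -1.4]
width: 60.0
```

```bash
python3 -c "
from h import *
goal([651.7,-206.4,95],4.74,163)
caps('wrist')
"
```

```text
t 34.4 offset in goal axes [-0.49  5.14 16.9 ] in tool axes [-0.49  5.23 16.87] twist [-0.32 -0.03 -0.08] F [ 0.07  0.2  -1.36] w 60.0 q [-0.33  0.65  1.57 -0.    0.92 -0.41]
cap px [336.  89.] 5965 z 139.3 mean [ 644.42 -118.14] enc [ 644.5 -118.5] r 15.8
cap px [321. 269.] 506 z 136.7 mean [ 645.08 -194.21] enc [ 646.2 -204.2] r 17.8
cap px [323. 299.] 1370 z 156.6 mean [ 646.09 -195.73] enc [ 646.4 -200.6] r 14.6
cap px [322. 344.] 220 z 156.4 mean [ 647.47 -217.38] enc [ 647.7 -216.5] r 9.0
```

send_rows(rows=[{"offset": [0, 0.005, 0], "twist": [-0.3, 0, 0]}, {"offset": [0, 0, 0.002], "twist": [0, 0, 0]}, {"offset": [0, 0, 0.005], "twist": [0, 0, 0]}, {"offset": [0, 0, 0.004], "twist": [0, 0, 0]}, {"offset": [0, 0, 0], "twist": [0, 0, 0]}])

```text
t: 34.87
ee_pos: [651.4, -206.2, 263.6]
orientation: [2.13, 2.309, 0.001]
ft_force: [-0.4, 0.1, -2.1]
width: 60.1
```

```bash
python3 -c "
from h import *
goal([651.7,-206.4,95],4.74,163)
caps('wrist')
"
```

```text
t 34.9 offset in goal axes [-0.2   0.3   5.57] in tool axes [-0.2   0.3   5.57] twist [ 0.03 -0.02 -0.13] F [-0.42  0.1  -2.11] w 60.1 q [-0.32  0.67  1.57  0.    0.9  -0.41]
cap px [322.  86.] 7287 z 139.3 mean [ 644.7  -118.06] enc [ 644.8 -118.5] r 15.7
cap px [321. 269.] 503 z 125.4 mean [ 650.7  -193.99] enc [ 651.8 -204.1] r 17.9
cap px [323. 299.] 1370 z 145.2 mean [ 651.67 -195.58] enc [ 651.9 -200.6] r 14.6
cap px [323. 344.] 225 z 145.0 mean [ 653.04 -217.2 ] enc [ 653.2 -216.1] r 9.0
```

send_rows(rows=[{"offset": [0, 0, 0.002], "twist": [0, 0, 0]}, {"offset": [0, 0, 0.002], "twist": [0, 0, 0]}, {"offset": [0, 0, 0.002], "twist": [0, 0, 0]}, {"offset": [0, 0, 0.001], "twist": [0, 0, 0]}, {"offset": [0, 0, 0], "twist": [0, 0, 0]}])

```text
t: 35.33
ee_pos: [651.8, -206.3, 258.3]
orientation: [2.129, 2.308, 0.002]
ft_force: [-0.4, 0.4, -1.8]
width: 59.9
```

send_rows(rows=[{"offset": [0, 0, 0], "twist": [0, 0, 0]}, {"offset": [0, 0, 0], "twist": [0, 0, 0]}, {"offset": [0, 0, 0], "twist": [0, 0, 0]}, {"offset": [0, 0, 0], "twist": [0, 0, 0]}, {"offset": [0, 0, 0], "twist": [0, 0, 0]}], gripper=0.0878)

```text
t: 35.75
ee_pos: [652.4, -206.5, 259.0]
orientation: [2.128, 2.307, 0.003]
ft_force: [-0.2, -0.1, 0.7]
width: 86.8
```

send_rows(rows=[{"offset": [0, 0, -0.03], "twist": [0, 0, 0]}, {"offset": [0, 0, -0.04], "twist": [0, 0, 0]}, {"offset": [0, 0, -0.04], "twist": [0, 0, 0]}, {"offset": [0, 0, -0.03], "twist": [0, 0, 0]}, {"offset": [0, -0.02, -0.03], "twist": [0, 0, 0]}])

```text
t: 36.17
ee_pos: [631.9, -207.2, 425.3]
orientation: [-2.121, -2.302, 0.007]
ft_force: [-0.1, -0.4, -0.1]
width: 88.0
```

send_rows(rows=[{"offset": [-0.03, -0.02, 0], "twist": [0, 0, 0]}, {"offset": [-0.03, -0.02, 0], "twist": [0, 0, 0]}, {"offset": [-0.03, -0.02, 0], "twist": [0, 0, 0]}, {"offset": [0, -0.02, 0], "twist": [0.4, 0, 0]}, {"offset": [0, 0, 0], "twist": [0, 0, 0]}])

```text
t: 36.58
ee_pos: [557.5, -306.3, 437.3]
orientation: [2.124, 2.314, -0.007]
ft_force: [0.8, 0.8, -0.6]
width: 88.1
```

```bash
python3 -c "
from h import *
im,d,i=caps('wrist','pics/w4.png')
np.savez('w4.npz',d=d,pose=i['pose'],K=i['K'])
for l in ('rest_foot','rest_mid'): 
    for r in nets.spot_point('wrist',l): print(l,r)
goal([560,-300,200],4.74,163)"
```

```text
cap px [441.   4.] 98 z 119.3 mean [ 646.14644402 -133.9923846 ] enc [ 645.8 -131.2] r 13.0
cap px [436.  91.] 1199 z 139.3 mean [ 651.02311632 -204.56274948] enc [ 651.4 -204.5] r 15.8
rest_mid {'position': [280.1, 189.0], 'conf': 0.92}
t 36.7 offset in goal axes [ 4.99 -0.13 74.3 ] in tool axes [ 5.27 -0.08 74.28] twist [-0.02  0.22  0.3 ] F [ 0.59 -0.37  0.13] w 87.6 q [-0.52  0.41  1.57 -0.    1.16 -0.6 ]
```

View pics/w4.png

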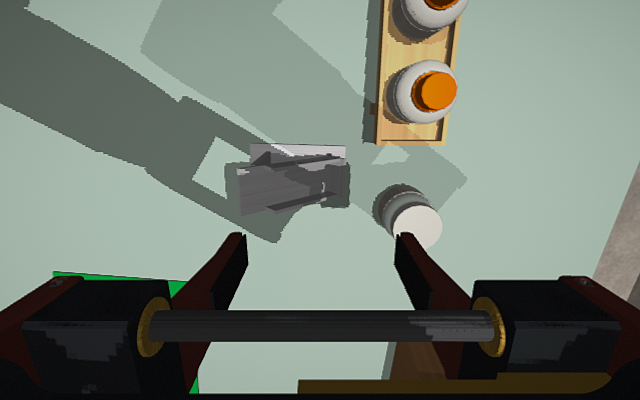

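```bash
python3 - <<'E'
from h import *
np.set_printoptions(precision=2,suppress=True)
D=np.load("w4.npz"); W=cloud("wrist",D["d"],dict(K=D["K"],pose=D["pose"]))
A=W[150:220,225:360].reshape(-1,3); A=A[np.isfinite(A[:,2])&(A[:,2]>12)]
print(len(A),A.min(0),A.max(0))
# RANSAC 45deg plane
rng=np.random.default_rng(0);best=0
for _ in range(3000):
    p=A[rng.choice(len(A),3,False)];n=np.cross(p[1]-p[0],p[2]-p[0]);L=np.linalg.norm(n)
    if L<50: continue
    n/=L; n*=np.sign(n[2])
    if not .6<n[2]<.8: continue
    k=abs((A-p[0])@n)<1.2
    if k.sum()>best: best=k.sum();B=A[k]
c=B.mean(0);n=np.linalg.svd(B-c)[2][2];n*=np.sign(n[2])
h=np.array([n[0],n[1]])/np.hypot(n[0],n[1]); print("plane n",n,best,"rest x yaw",np.degrees(np.arctan2(h[1],h[0])),"c",c)
ang=np.arctan2(h[1],h[0]); 
down=np.array([h[0]*n[2],h[1]*n[2],-np.hypot(n[0],n[1])]); cr=np.array([-h[1],h[0],0])
s=(A-c)@down;t=(A-c)@cr;e=(A-c)@n
for lo in range(-90,100,15):
    k=(s>lo)&(s<lo+15)
    if k.sum()<8: continue
    kb=k&(abs(e)<2); kw=k&(e>8)
    print(lo,k.sum(),"board t",np.percentile(t[kb],[1,99]) if kb.sum()>5 else "", "high t",np.percentile(t[kw],[2,50,98]) if kw.sum()>5 else "","e max",np.percentile(e[k],98))
print("board s range",np.percentile(s[abs(e)<2],[0.5,99.5]))
k=(e>5)&(s>30)&(abs(t)<15); print("stop s",np.percentile(s[k],[2,10,50,90]) if k.sum() else None, "e",np.percentile(e[k],[5,95]) if k.sum() else None)
np.savez("rest.npz",c=c,n=n,down=down,cr=cr)
E
```

```text
5166 [ 470.63 -341.35   12.16] [ 587.55 -285.41  126.66]
plane n [0.71 0.04 0.71] 3112 rest x yaw 2.962844613203083 c [ 512.22 -315.21   87.75]
-60 440 board t [-23.52  25.56] high t  e max 1.1804231069886821
-45 587 board t [-23.73  25.74] high t  e max 1.212006528563054
-30 692 board t [-23.31  25.75] high t [-23.89 -19.87  25.93] e max 18.188811268983514
-15 595 board t [-20.15  25.78] high t [-23.76 -19.84  25.91] e max 18.6763983832411
0 540 board t [-20.44  25.79] high t [-24.08 -19.83  26.03] e max 18.609624352602232
15 515 board t [-20.28  25.73] high t [-23.6  -19.92  26.06] e max 18.54915940806789
30 432 board t [-20.27  25.79] high t [-23.85 -19.94  26.03] e max 18.45308921282129
45 388 board t [-20.13  25.87] high t [-23.38 -19.89  26.06] e max 18.616742911566146
60 365 board t [-20.05  25.91] high t [-23.7  -19.65  26.06] e max 18.549554390900635
75 610 board t [-19.59  20.67] high t [-22.32   1.48  25.8 ] e max 24.586668524656535
board s range [-53.51  76.88]
stop s [75.65 76.06 76.78 78.57] e [ 6.38 24.41]
```

send_rows(rows=[{"offset": [0.03, 0, 0], "twist": [5, 0, 0]}, {"offset": [0.03, 0, 0], "twist": [5, 0, 0]}, {"offset": [0, 0, 0], "twist": [5, 0, 0]}, {"offset": [0, 0, 0], "twist": [5, 0, 0]}, {"offset": [0, 0, 0], "twist": [0, 0, 0]}], gripper=0.06)

```text
t: 37.15
ee_pos: [559.7, -238.9, 436.5]
orientation: [-1.939, -2.124, 0.394]
ft_force: [1.3, -0.0, 0.1]
width: 61.2
```

```bash
cat > lg.py <<'E'
from workcell import ctrl
import json
o=ctrl.get_obs(); r={k:list(map(float,o[k])) for k in ("qpos","ee_pos","orientation")}
open("log.jsonl","a").write(json.dumps(r)+"\n"); print({k:[round(x,3) for x in v] for k,v in r.items()})
E
python3 lg.py
```

```text
{'qpos': [-0.388, 0.433, 1.555, -0.17, 1.476, -0.435], 'ee_pos': [559.699, -238.913, 436.548], 'orientation': [-1.939, -2.124, 0.394]}
```

send_rows(rows=[{"offset": [0, 0, 0], "twist": [0, 6, 0]}, {"offset": [0, 0, 0], "twist": [0, 6, 0]}, {"offset": [0, 0, 0], "twist": [0, 6, 0]}, {"offset": [0, 0, 0], "twist": [0, 6, 0]}, {"offset": [0, 0, 0], "twist": [0, 0, 0]}])

```text
t: 37.57
ee_pos: [565.5, -233.5, 435.0]
orientation: [-1.817, -1.856, -0.044]
ft_force: [-0.3, -0.6, -0.5]
width: 59.7
```

```bash
python3 lg.py
```

```text
{'qpos': [-0.452, 0.481, 1.508, 0.197, 1.663, -0.506], 'ee_pos': [565.55, -233.516, 435.035], 'orientation': [-1.817, -1.856, -0.044]}
```

```bash
cat > kin.py <<'E'
from h import *
import json
def FK(q,p):
    a,h,L2,L3,c3,d6=p; A=q[1]+q[2]
    r=a+L2*np.sin(q[1])+L3*np.sin(A)+c3*np.cos(A); z=h+L2*np.cos(q[1])+L3*np.cos(A)-c3*np.sin(A)
    R1=Rn.from_euler('z',q[0]); R=R1*Rn.from_euler('y',A)*Rn.from_euler('z',q[3])*Rn.from_euler('y',q[4])*Rn.from_euler('z',q[5])
    return R1.apply([r,0,z])+d6*R.apply([0,0,1]),R
E
python3 - <<'E'
from kin import *
L=[json.loads(l) for l in open("log.jsonl")]
D=[(l["qpos"],l["ee_pos"],l["orientation"],1) for l in L]
D.append(([-1.363,.423,1.63,0,1.089,-.019],[140.558,-608.975,404.675],None,1))
for q,p in (([.21,.62,1.67,0,.85,.13],[622.7,146.4,265.0]),([-.01,.53,2.09,0,.52,-.09],[459.3,8.9,212.9]),([-.83,.20,1.95,0,.98,-.91],[331.5,-343.3,404.1]),([-.33,.65,1.57,0,.92,-.41],[646.5,-206.3,274.9]),([.23,.34,2.07,0,.72,.14],[442.4,114.2,303]),([-.45,.55,2.04,0,.53,-.53],[440.4,-198.5,208.5]),([-.52,.41,1.57,0,1.16,-.6],[557,-305,437.3])):
    D.append((q,p,None,.2))
C=None
for q,p,o,w in D[:2]:
    _,R=FK(q,[0]*6); print("const",(R.inv()*Rn.from_rotvec(o)).as_rotvec(degrees=True))
def f(x):return np.concatenate([w*(FK(q,x)[0]-p) for q,p,o,w in D])
s=least_squares(f,[0,400,400,400,0,100]);print(s.x.round(1),np.abs(f(s.x)).round(1))
np.save("kin.npy",s.x)
E
```

```text
const [-0.00000000e+00 -2.64953102e-15  9.00000000e+01]
const [-2.47289562e-14 -1.05981241e-14  9.00000000e+01]
[ -1.5 316.5 563.4 487.7  79.2 129.4] [ 4.7 11.3  0.   5.4 10.2  0.1 11.6  2.7  0.2  0.8  2.6  0.1  0.3  2.7
  0.4  2.   1.7  0.4  0.6  2.8  0.5  0.1  2.1  0.1  0.9  2.4  0.4  0.5
  2.5  0.1]
```

```bash
sed -i 's/a,h,L2,L3,c3,d6=p;/a,h,L2,L3,c3,d6,b=p;/; s/R1.apply(\[r,0,z\])/R1.apply([r,b,z])/' kin.py
cat >> kin.py <<'E'
def IK(p,R,par,seeds):
    lo=np.array([-3,-.9,.09,-1.31,.11,-2.54]);hi=np.array([3,2.11,2.58,4.45,2.69,2.54])
    def g(q):
        P,Q=FK(q,par); return np.r_[(P-p)/100,(Q.inv()*R).as_rotvec()]
    out=[]
    for s in seeds:
        r=least_squares(g,np.clip(s,lo+.01,hi-.01),bounds=(lo,hi)); out.append((r.cost,r.x))
    return sorted(out,key=lambda t:t[0])
C90=Rn.from_euler('z',90,degrees=True)
def toolR(z,y):
    z=np.array(z)/np.linalg.norm(z); x=np.cross(y,z);x/=np.linalg.norm(x); y=np.cross(z,x)
    return Rn.from_matrix(np.stack([x,y,z],1))
E
python3 - <<'E'
from kin import *
np.set_printoptions(precision=2,suppress=True)
L=[json.loads(l) for l in open("log.jsonl")]
D=[(l["qpos"],l["ee_pos"],1) for l in L]
D.append(([-1.363,.423,1.63,0,1.089,-.019],[140.558,-608.975,404.675],1))
for q,p in (([.21,.62,1.67,0,.85,.13],[622.7,146.4,265.0]),([-.01,.53,2.09,0,.52,-.09],[459.3,8.9,212.9]),([-.83,.20,1.95,0,.98,-.91],[331.5,-343.3,404.1]),([-.33,.65,1.57,0,.92,-.41],[646.5,-206.3,274.9]),([.23,.34,2.07,0,.72,.14],[442.4,114.2,303]),([-.45,.55,2.04,0,.53,-.53],[440.4,-198.5,208.5])):
    D.append((q,p,.2))
def f(x):return np.concatenate([w*(FK(q,x)[0]-p) for q,p,w in D])
s=least_squares(f,[0,400,400,400,0,100,0]);print(s.x.round(1),np.abs(f(s.x)).max());par=s.x;np.save("kin.npy",par)
F=np.array([573.4,-311,40.5]);dn=np.array([.706,.0365,-.707])
rng=np.random.default_rng(1)
seeds=[[q1,.4,1.9,q4,q5,q6] for q1 in (-.6,) for q4 in (-1,0,1,2,3,4) for q5 in (.3,1) for q6 in (-1.5,0,1.5)]
G=F-155*dn
a0=np.array([-.0516,.9987,0])
for th in (45,60,75,90):  # tool elevation below horizontal
  h=np.array([.9987,.0516,0]);z=h*np.cos(np.radians(th))-np.array([0,0,1])*np.sin(np.radians(th))
  for sg in (1,-1):
    o=IK(G-163*z,toolR(z,sg*a0)*C90.inv(),par,seeds)[:1]; print("rest",th,sg,[(round(c,5),x) for c,x in o])
seeds=[[.6]+x[1:] for x in seeds]
cy=np.array([-np.sin(np.radians(6)),np.cos(np.radians(6)),0]);h=np.array([cy[1],-cy[0],0])
for th in (90,75,60,45):
  z=-h*np.cos(np.radians(th))-np.array([0,0,1])*np.sin(np.radians(th))
  for sg in (1,-1):
    o=IK(np.array([537,343,160])-163*z,toolR(z,sg*cy)*C90.inv(),par,seeds)[:1]; print("cup",th,sg,[(round(c,5),x) for c,x in o])
E
```

```text
[ -0.5 316.5 559.3 487.2  77.3 127.5  12. ] 0.6365761165999402
rest 45 1 [(np.float64(0.0), array([-0.93,  0.46,  2.17,  1.57,  0.63,  2.33]))]
rest 45 -1 [(np.float64(0.0), array([-0.93,  0.46,  2.17,  1.57,  0.63, -0.81]))]
rest 60 1 [(np.float64(0.01614), array([-0.83,  0.4 ,  2.13,  1.39,  0.45,  2.54]))]
rest 60 -1 [(np.float64(0.0), array([-0.82,  0.39,  2.08,  0.94,  0.49, -0.1 ]))]
rest 75 1 [(np.float64(0.0002), array([-0.71,  0.4 ,  1.96,  0.29,  0.61, -2.54]))]
rest 75 -1 [(np.float64(0.0), array([-0.71,  0.4 ,  1.96,  0.32,  0.61,  0.56]))]
rest 90 1 [(np.float64(0.0), array([-0.62,  0.45,  1.83, -0.  ,  0.85, -2.24]))]
rest 90 -1 [(np.float64(0.0), array([-0.62,  0.45,  1.83,  0.  ,  0.85,  0.9 ]))]
cup 90 1 [(np.float64(0.0), array([ 0.55,  0.54,  1.65, -0.  ,  0.95, -1.13]))]
cup 90 -1 [(np.float64(0.0), array([0.55, 0.54, 1.65, 0.  , 0.95, 2.02]))]
cup 75 1 [(np.float64(0.0), array([ 0.5 ,  0.64,  1.49,  0.11,  1.25, -1.22]))]
cup 75 -1 [(np.float64(0.0), array([0.5 , 0.64, 1.49, 0.11, 1.25, 1.92]))]
cup 60 1 [(np.float64(0.0), array([ 0.47,  0.76,  1.33,  0.18,  1.55, -1.26]))]
cup 60 -1 [(np.float64(0.0), array([0.47, 0.76, 1.33, 0.18, 1.55, 1.88]))]
cup 45 1 [(np.float64(0.0), array([ 0.44,  0.89,  1.18,  0.24,  1.82, -1.27]))]
cup 45 -1 [(np.float64(0.0), array([0.44, 0.89, 1.18, 0.24, 1.82, 1.88]))]
```

send_rows(rows=[{"offset": [0, 0, 0], "twist": [0, -6, 0]}, {"offset": [0, 0, 0], "twist": [0, -6, 0]}, {"offset": [0, 0, 0], "twist": [0, -6, 0]}, {"offset": [0, 0, 0], "twist": [0, -6, 0]}, {"offset": [0, 0, 0], "twist": [-5, 0, 0]}])

```text
t: 37.98
ee_pos: [569.2, -233.7, 432.8]
orientation: [-1.992, -2.214, 0.299]
ft_force: [0.3, 0.8, -1.0]
width: 60.0
```

send_rows(rows=[{"offset": [0, 0, 0], "twist": [-5, 0, 0]}, {"offset": [0, 0, 0], "twist": [-5, 0, 0]}, {"offset": [0, 0, 0], "twist": [-5, 0, 0]}, {"offset": [0.04, 0.0015, 0], "twist": [0, 0, 0]}, {"offset": [0.04, 0.0015, 0], "twist": [0, 0, 0]}])

```text
t: 38.4
ee_pos: [566.6, -155.0, 431.6]
orientation: [2.049, 2.294, 0.01]
ft_force: [0.8, 0.7, 0.2]
width: 59.7
```

send_rows(rows=[{"offset": [0.04, 0.0015, 0], "twist": [0, 0, 0]}, {"offset": [0.04, 0.0015, 0], "twist": [0, 0, 0]}, {"offset": [0.04, 0.0015, 0], "twist": [0, 0, 0]}, {"offset": [0.04, 0.0015, 0], "twist": [0, 0, 0]}, {"offset": [0.04, 0.0015, 0], "twist": [0, 0, 0]}])

```text
t: 38.82
ee_pos: [551.6, 52.6, 423.7]
orientation: [2.028, 2.282, 0.023]
ft_force: [-0.3, 0.1, -0.1]
width: 59.9
```

send_rows(rows=[{"offset": [0.04, 0.0015, 0], "twist": [0, 0, 0]}, {"offset": [0.04, 0.0015, 0], "twist": [0, 0, 0]}, {"offset": [0.04, 0.0015, 0], "twist": [0, 0, 0]}, {"offset": [0.04, 0.0015, 0], "twist": [0, 0, 0]}, {"offset": [0.02, 0.001, 0], "twist": [0, 0, 0]}])

```text
t: 39.23
ee_pos: [535.6, 243.3, 415.4]
orientation: [2.001, 2.281, 0.048]
ft_force: [0.2, 0.4, -0.0]
width: 60.1
```

send_rows(rows=[{"offset": [0, 0, 0], "twist": [0, 0, 6.9]}, {"offset": [0, 0, 0], "twist": [0, 0, 6.9]}, {"offset": [0, 0, 0], "twist": [0, 0, 6.9]}, {"offset": [0, 0, 0], "twist": [0, 0, 6.9]}, {"offset": [0, 0, 0], "twist": [0, 0, 6.9]}])

```text
t: 39.65
ee_pos: [534.4, 255.1, 415.8]
orientation: [2.593, 1.586, 0.127]
ft_force: [0.9, -0.2, 0.4]
width: 59.9
```

send_rows(rows=[{"offset": [0, 0, 0], "twist": [0, 0, 6.9]}, {"offset": [0, 0, 0], "twist": [0, 0, 6.9]}, {"offset": [0, 0, 0], "twist": [0, 0, 6.9]}, {"offset": [0, 0, 0], "twist": [0, 0, 6.9]}, {"offset": [0, 0, 0], "twist": [0, 0, 6.9]}])

```text
t: 40.07
ee_pos: [534.8, 259.5, 416.9]
orientation: [2.977, 0.724, 0.203]
ft_force: [-0.4, 0.0, 0.1]
width: 59.8
```

```bash
python3 -c "
from h import *
goal([480,345,250],-85,182)"
```

```text
t 40.1 offset in goal axes [-47.1  -89.93 -15.15] in tool axes [ -7.09 -99.02 -26.1 ] twist [ 4.42 -7.43 22.29] F [-0.38  0.03  0.06] w 59.8 q [ 0.45  0.35  1.72 -0.12  0.96  1.61]
```

send_rows(rows=[{"offset": [0, 0, 0], "twist": [1.1, -1.8, 5.4]}, {"offset": [0, 0, 0], "twist": [1.1, -1.8, 5.4]}, {"offset": [0, 0, 0], "twist": [1.1, -1.8, 5.4]}, {"offset": [0, 0, 0], "twist": [1.1, -1.8, 5.4]}, {"offset": [0, 0, 0], "twist": [0, 0, 0]}])

```text
t: 40.48
ee_pos: [534.9, 263.5, 418.0]
orientation: [-3.135, -0.135, -0.03]
ft_force: [-0.1, 0.2, 0.2]
width: 60.0
```

send_rows(rows=[{"offset": [0.002, -0.028, 0], "twist": [0, 0, 0]}, {"offset": [0.002, -0.028, 0], "twist": [0, 0, 0]}, {"offset": [0.002, -0.028, 0], "twist": [0, 0, 0]}, {"offset": [0, 0, 0], "twist": [0, 0, 0]}, {"offset": [0, 0, 0], "twist": [0, 0, 0]}])

```text
t: 40.9
ee_pos: [533.9, 352.4, 418.8]
orientation: [-3.134, -0.164, -0.061]
ft_force: [0.3, -0.6, -0.5]
width: 60.0
```

```bash
cat > sp.py <<'E'
from h import *
import sys
np.set_printoptions(precision=1,suppress=True)
i=optics.camera_info("wrist"); im,d=optics.get_image("wrist"); cv2.imwrite(sys.argv[1],im); W=cloud("wrist",d,i)
A=W.reshape(-1,3);C=im.reshape(-1,3).astype(int);k=np.isfinite(A[:,2])&(A[:,0]>480)&(A[:,0]<600)&(A[:,1]>290)&(A[:,1]<400)&(A[:,2]>8)&(A[:,2]<215)
A=A[k]
for lo,hi in ((70,84),(90,110),(110,130),(130,150),(150,170),(170,186),(186,200)):
    t=A[(A[:,2]>lo)&(A[:,2]<hi)]
    if len(t)>8:
        print(lo,hi,len(t),"z %.1f"%t[:,2].mean(),"mean",t[:,:2].mean(0),"min",t[:,:2].min(0),"max",t[:,:2].max(0),"rect",[np.round(v,1) for v in cv2.minAreaRect(t[:,:2].astype(np.float32))])
goal([537,345,200],-85,182)
E
python3 sp.py pics/w5.png
```

```text
70 84 455 z 79.1 mean [541.2 345. ] min [522.3 318.8] max [553.4 371. ] rect [array([537.9, 344.8]), array([26.5, 50. ]), np.float64(6.3)]
90 110 100 z 100.3 mean [547.5 346.2] min [544.8 334.3] max [549.  357.1] rect [array([547.1, 345.8]), array([ 2.2, 22.9]), np.float64(6.2)]
110 130 119 z 120.8 mean [547.5 346.1] min [545.1 333.9] max [548.8 357. ] rect [array([547.1, 345.5]), array([ 2.7, 23.1]), np.float64(3.1)]
130 150 139 z 140.3 mean [547.4 346.5] min [543.3 334.4] max [548.9 357.5] rect [array([546.8, 346.2]), array([ 3. , 23.5]), np.float64(9.9)]
150 170 186 z 160.4 mean [547.5 346.3] min [543.8 334. ] max [548.9 357.4] rect [array([546.7, 345.9]), array([ 3.1, 23.5]), np.float64(6.8)]
170 186 178 z 178.4 mean [547.5 346.1] min [544.5 333.8] max [549.  357.2] rect [array([546.9, 345.6]), array([ 3.1, 23.5]), np.float64(4.2)]
186 200 766 z 190.1 mean [539.1 345.2] min [527.9 332.9] max [549.  357.1] rect [array([538.6, 344.7]), array([19.3, 23.3]), np.float64(5.6)]
t 41.0 offset in goal axes [ 2.53  7.53 36.88] in tool axes [ 0.97  7.6  36.94] twist [-0.07 -2.22  0.95] F [-0.32 -0.53  0.55] w 60.3 q [ 0.57  0.42  1.59 -0.02  1.09  2.04]
```

View pics/w5.png

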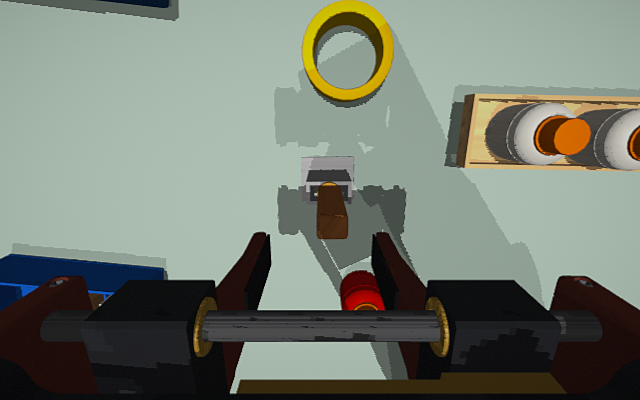

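send_rows(rows=[{"offset": [0, 0, 0], "twist": [0, -2.1, 1.8]}, {"offset": [0.004, 0.007, 0], "twist": [0, 0, 0]}, {"offset": [0, 0, 0.03], "twist": [0, 0, 0]}, {"offset": [0, 0, 0], "twist": [0, 0, 0]}, {"offset": [0, 0, 0], "twist": [0, 0, 0]}])

```text
t: 41.37
ee_pos: [539.7, 341.9, 390.0]
orientation: [-3.138, -0.124, -0.018]
ft_force: [-0.4, 0.2, 0.2]
width: 59.7
```

```bash
python3 -c "
from h import *
goal([538.6,344.8,160],-84,163)"
```

```text
t 41.4 offset in goal axes [-0.84 -3.02 67.02] in tool axes [-1.67 -2.96 67.  ] twist [-0.03 -0.65 -1.47] F [-0.38  0.21  0.24] w 59.7 q [ 0.55  0.46  1.61 -0.01  1.06  2.04]
```

send_rows(rows=[{"offset": [-0.001, -0.003, 0], "twist": [0, -0.7, -1.4]}, {"offset": [0, 0, 0.02], "twist": [0, 0, 0]}, {"offset": [0, 0, 0.02], "twist": [0, 0, 0]}, {"offset": [0, 0, 0.022], "twist": [0, 0, 0]}, {"offset": [0, 0, 0.001], "twist": [0, 0, 0]}])

```text
t: 41.78
ee_pos: [541.6, 341.9, 332.4]
orientation: [-3.134, -0.167, -0.016]
ft_force: [-1.2, -0.4, -0.7]
width: 60.2
```

```bash
python3 -c "
from h import *
goal([538.6,344.8,160],-84,163)"
```

```text
t 41.8 offset in goal axes [-2.65 -3.18  9.42] in tool axes [-2.75 -3.16  9.4 ] twist [-0.14 -0.6   0.1 ] F [-1.23 -0.42 -0.74] w 60.2 q [ 0.55  0.53  1.65 -0.    0.96  2.01]
```

send_rows(rows=[{"offset": [-0.0025, -0.003, 0.004], "twist": [0, -0.7, 0]}, {"offset": [-0.001, 0, 0.004], "twist": [0, 0, 0]}, {"offset": [0, 0, 0.001], "twist": [0, 0, 0]}, {"offset": [0, 0, 0], "twist": [0, 0, 0]}, {"offset": [0, 0, 0], "twist": [0, 0, 0]}])

```text
t: 42.2
ee_pos: [539.2, 344.5, 328.3]
orientation: [-3.133, -0.168, -0.005]
ft_force: [0.5, 0.7, -0.5]
width: 60.0
```

```bash
python3 -c "
from h import *
goal([538.6,344.8,160],-84,163)"
```

```text
t 42.2 offset in goal axes [-0.59 -0.38  5.25] in tool axes [-0.6  -0.36  5.25] twist [-0.25 -0.19  0.13] F [ 0.53  0.74 -0.54] w 60.0 q [0.55 0.53 1.65 0.   0.96 2.01]
```

send_rows(rows=[{"offset": [-0.001, 0, 0.004], "twist": [-0.2, -0.2, 0]}, {"offset": [0, 0, 0.002], "twist": [0, 0, 0]}, {"offset": [0, 0, 0], "twist": [0, 0, 0]}, {"offset": [0, 0, 0], "twist": [0, 0, 0]}, {"offset": [0, 0, 0], "twist": [0, 0, 0]}], gripper=0.0)

```text
t: 42.62
ee_pos: [538.6, 344.8, 323.8]
orientation: [-3.135, -0.169, -0.004]
ft_force: [0.5, 0.1, -0.8]
width: 30.5
```

send_rows(rows=[{"offset": [0, 0, 0], "twist": [0, 0, 0]}, {"offset": [0, 0, 0], "twist": [0, 0, 0]}, {"offset": [0, 0, 0], "twist": [0, 0, 0]}, {"offset": [0, 0, 0], "twist": [0, 0, 0]}, {"offset": [0, 0, 0], "twist": [0, 0, 0]}])

```text
t: 43.03
ee_pos: [538.6, 344.8, 323.7]
orientation: [-3.135, -0.169, -0.004]
ft_force: [-1.0, 0.6, -0.5]
width: 24.1
```

```bash
python3 -c "
from h import *
goal([538.6,344.8,160],-84,163)"
```

```text
t 43.0 offset in goal axes [0.   0.03 0.74] in tool axes [0.   0.03 0.74] twist [-0.1  -0.14  0.17] F [-1.04  0.57 -0.52] w 24.1 q [0.55 0.54 1.65 0.   0.95 2.01]
```

send_rows(rows=[{"offset": [0, 0, -0.02], "twist": [0, 0, 0]}, {"offset": [0, 0, -0.03], "twist": [0, 0, 0]}, {"offset": [0, 0, -0.035], "twist": [0, 0, 0]}, {"offset": [0, 0, -0.035], "twist": [0, 0, 0]}, {"offset": [0, 0, -0.03], "twist": [0, 0, 0]}])

```text
t: 43.45
ee_pos: [536.8, 343.5, 469.1]
orientation: [3.129, 0.168, -0.024]
ft_force: [0.9, 0.6, 0.3]
width: 24.4
```

send_rows(rows=[{"offset": [-0.006, 0.02, 0], "twist": [0, 0, 0]}, {"offset": [-0.012, 0.036, 0], "twist": [0, 0, 0]}, {"offset": [-0.012, 0.036, 0], "twist": [0, 0, 0]}, {"offset": [-0.012, 0.036, 0], "twist": [0, 0, 0]}, {"offset": [-0.012, 0.036, 0], "twist": [0, 0, 0]}])

```text
t: 43.87
ee_pos: [501.6, 176.1, 479.4]
orientation: [-3.134, -0.183, -0.004]
ft_force: [-0.1, 0.1, -0.8]
width: 24.0
```

```bash
python3 -c "
from h import *
goal([400,-280,470],-87,0)"
```

```text
t 43.9 offset in goal axes [-125.3   450.16    9.41] in tool axes [-153.87  441.24    8.13] twist [-0.11 -0.15  3.67] F [-0.1   0.09 -0.77] w 24.0 q [0.31 0.2  1.76 0.   1.18 1.77]
```

send_rows(rows=[{"offset": [-0.013, 0.038, 0], "twist": [0, 0, 0.4]}, {"offset": [-0.013, 0.038, 0], "twist": [0, 0, 0.4]}, {"offset": [-0.013, 0.038, 0], "twist": [0, 0, 0.4]}, {"offset": [-0.013, 0.038, 0], "twist": [0, 0, 0.4]}, {"offset": [-0.013, 0.038, 0], "twist": [0, 0, 0.4]}])

```text
t: 44.28
ee_pos: [452.1, -26.5, 479.4]
orientation: [-3.137, -0.131, -0.008]
ft_force: [1.2, -1.2, 0.0]
width: 23.8
```

send_rows(rows=[{"offset": [-0.012, 0.038, 0], "twist": [0, 0, 0.4]}, {"offset": [-0.012, 0.038, 0], "twist": [0, 0, 0.4]}, {"offset": [-0.012, 0.038, 0], "twist": [0, 0, 0.4]}, {"offset": [-0.012, 0.038, 0], "twist": [0, 0, 0.3]}, {"offset": [-0.012, 0.038, 0], "twist": [0, 0, 0]}])

```text
t: 44.7
ee_pos: [399.9, -228.3, 480.0]
orientation: [-3.14, -0.089, -0.013]
ft_force: [2.0, -0.5, -0.7]
width: 23.8
```

send_rows(rows=[{"offset": [0, 0.02, 0], "twist": [0, 5, 0]}, {"offset": [0, 0, 0], "twist": [0, 5, 0]}, {"offset": [0, 0, 0], "twist": [0, 5, 0]}, {"offset": [0, 0, 0], "twist": [0, 5, 0]}, {"offset": [0, 0, 0], "twist": [0, 5, 0]}])

```text
t: 45.12
ee_pos: [398.2, -257.8, 480.5]
orientation: [-3.054, -0.07, -0.714]
ft_force: [-0.1, 0.7, -0.8]
width: 24.0
```

```bash
cat > rg.py <<'E'
from h import *
import sys
F=np.array([573.4,-311,40.5]);dn=np.array([.706,.0365,-.707]);n=np.array([.706,.0365,.707])
u,v=float(sys.argv[1]),float(sys.argv[2])   # off normal, up slope
goal(F+u*n-v*dn,-87.04,318.7,dn)
o=ctrl.get_obs();R=Rn.from_rotvec(o["orientation"]);tip=np.array(o["ee_pos"])+R.apply([0,0,318.7]);e=tip-F
print("tip",tip,"rel foot: n %.1f down %.1f across %.1f"%(e@n,e@dn,e@np.array([-.0516,.9987,0])),"ee",o["ee_pos"])
E
python3 rg.py 50 5
```

```text
t 45.1 offset in goal axes [-139.3    62.16  109.21] in tool axes [-96.72  61.35 148.59] twist [ 0.5  18.69 -0.15] F [-0.12  0.69 -0.8 ] w 24.0 q [-0.68  0.05  1.97  0.41  0.81  0.61]
tip [ 539.36 -253.1   194.8 ] rel foot: n 87.2 down -131.0 across 59.6 ee [ 398.17 -257.81  480.47]
```

send_rows(rows=[{"offset": [0, 0.02, 0], "twist": [0.3, 4.5, 0]}, {"offset": [0, 0.02, 0], "twist": [0.2, 4.5, 0]}, {"offset": [0, 0.01, 0], "twist": [0, 4.5, 0]}, {"offset": [0, 0, 0], "twist": [0, 4.5, 0]}, {"offset": [0, 0, 0], "twist": [0, 0, 0]}])

```text
t: 45.53
ee_pos: [398.6, -309.9, 481.0]
orientation: [-2.883, -0.066, -1.206]
ft_force: [-0.5, 0.7, -0.6]
width: 23.5
```

```bash
python3 rg.py 50 5
```

```text
t 45.5 offset in goal axes [-138.01   10.09  111.17] in tool axes [-138.72    9.9   110.31] twist [ 0.35 -0.38 -0.2 ] F [-0.46  0.72 -0.63] w 23.5 q [-0.82  0.09  1.98  0.95  0.73  0.08]
tip [ 625.2  -300.16  257.1 ] rel foot: n 190.1 down -116.2 across 8.2 ee [ 398.56 -309.93  480.95]
```

send_rows(rows=[{"offset": [-0.022, 0.002, 0.02], "twist": [0.3, -0.3, -0.2]}, {"offset": [-0.026, 0.002, 0.02], "twist": [0, 0, 0]}, {"offset": [-0.026, 0.002, 0.02], "twist": [0, 0, 0]}, {"offset": [-0.026, 0.002, 0.02], "twist": [0, 0, 0]}, {"offset": [-0.02, 0.001, 0.015], "twist": [0, 0, 0]}])

```text
t: 45.95
ee_pos: [382.9, -321.9, 331.6]
orientation: [-2.892, -0.087, -1.2]
ft_force: [0.2, 0.4, -0.5]
width: 23.8
```

```bash
python3 rg.py 3 4
```

```text
t 46.0 offset in goal axes [-67.92  -1.05  18.11] in tool axes [-67.92  -1.97  18.03] twist [ 0.4  -0.06  0.67] F [ 0.16  0.39 -0.54] w 23.8 q [-0.87  0.34  2.11  1.36  0.61 -0.5 ]
tip [ 608.28 -312.48  106.53] rel foot: n 71.3 down -22.1 across -3.3 ee [ 382.88 -321.9   331.65]
```

send_rows(rows=[{"offset": [-0.015, -0.001, 0.005], "twist": [0.4, 0, 0.6]}, {"offset": [-0.015, 0, 0.005], "twist": [0, 0, 0]}, {"offset": [-0.012, 0, 0.002], "twist": [0, 0, 0]}, {"offset": [0, 0, 0], "twist": [0, 0, 0]}, {"offset": [0, 0, 0], "twist": [0, 0, 0]}])

```text
t: 46.37
ee_pos: [360.2, -319.3, 286.0]
orientation: [-2.879, -0.08, -1.168]
ft_force: [0.3, -0.2, -0.3]
width: 23.8
```

```bash
python3 - <<'E'
from h import *
for c in ("side","scene"):
    im,d=optics.get_image(c); cv2.imwrite(f"pics/{c}6.png",im)
a=cv2.imread("pics/side6.png")[110:230,260:400];cv2.imwrite("pics/c6.png",cv2.resize(a,None,fx=4,fy=4,interpolation=2))
E
python3 rg.py 3 4
```

```text
t 46.5 offset in goal axes [-20.39   2.55   2.08] in tool axes [-20.36   2.59   2.31] twist [-0.8   0.73 -0.04] F [-0.62 -0.48 -0.47] w 23.7 q [-0.9   0.41  2.16  1.47  0.62 -0.68]
tip [ 582.35 -303.55   58.51] rel foot: n 19.3 down -6.1 across 7.0 ee [ 360.44 -319.46  286.7 ]
```

View pics/c6.png

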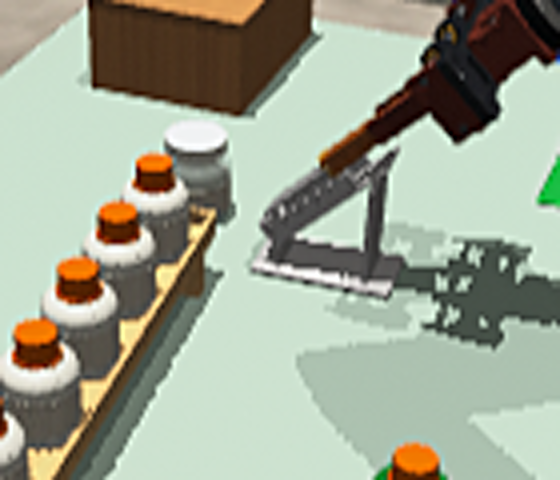

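send_rows(rows=[{"offset": [0, 0.0025, 0], "twist": [-0.8, 0.7, 0]}, {"offset": [0, 0, 0], "twist": [0, 0, 0]}, {"offset": [0, 0, 0], "twist": [0, 0, 0]}, {"offset": [0, 0, 0], "twist": [0, 0, 0]}, {"offset": [0, 0, 0], "twist": [0, 0, 0]}])

```text
t: 46.88
ee_pos: [363.0, -322.5, 290.8]
orientation: [-2.884, -0.082, -1.2]
ft_force: [-0.3, 0.7, 0.1]
width: 23.5
```

```bash
python3 rg.py 3 4
```

```text
t 46.9 offset in goal axes [-24.95  -0.57   3.29] in tool axes [-24.96  -0.71   3.21] twist [ 0.07 -0.18  0.32] F [-0.29  0.65  0.15] w 23.5 q [-0.9   0.41  2.15  1.5   0.62 -0.7 ]
tip [ 588.74 -311.18   66.12] rel foot: n 28.9 down -7.3 across -1.0 ee [ 362.97 -322.45  290.78]
```

Aligned across; lower onto the board.

send_rows(rows=[{"offset": [-0.008, -0.0005, 0.001], "twist": [0, 0, 0.3]}, {"offset": [-0.006, 0, 0], "twist": [0, 0, 0]}, {"offset": [-0.005, 0, 0], "twist": [0, 0, 0]}, {"offset": [0, 0, 0], "twist": [0, 0, 0]}, {"offset": [0, 0, 0], "twist": [0, 0, 0]}])

```text
t: 47.3
ee_pos: [350.2, -322.8, 277.1]
orientation: [-2.883, -0.077, -1.201]
ft_force: [2.1, 0.1, -0.5]
width: 23.8
```

```bash
python3 rg.py 3 4
```

```text
t 47.3 offset in goal axes [-6.21 -0.24  2.69] in tool axes [-6.22 -0.26  2.66] twist [ 0.08 -0.23  0.13] F [ 2.13  0.07 -0.46] w 23.8 q [-0.93  0.43  2.17  1.54  0.63 -0.77]
tip [ 576.14 -311.52   52.66] rel foot: n 10.5 down -6.7 across -0.7 ee [ 350.15 -322.78  277.1 ]
```

send_rows(rows=[{"offset": [-0.003, 0, 0.001], "twist": [0, -0.2, 0]}, {"offset": [-0.002, 0, 0.001], "twist": [0, 0, 0]}, {"offset": [-0.002, 0, 0.001], "twist": [0, 0, 0]}, {"offset": [0, 0, 0], "twist": [0, 0, 0]}, {"offset": [0, 0, 0], "twist": [0, 0, 0]}])

```text
t: 47.72
ee_pos: [347.3, -323.2, 269.5]
orientation: [-2.885, -0.077, -1.196]
ft_force: [0.0, -0.9, -1.1]
width: 23.7
```

```bash
python3 rg.py 1 2
```

```text
t 47.7 offset in goal axes [-0.76 -0.52  1.33] in tool axes [-0.76 -0.53  1.33] twist [ 0.08 -0.02  0.13] F [ 0.   -0.85 -1.12] w 23.7 q [-0.93  0.45  2.18  1.56  0.63 -0.8 ]
tip [ 572.42 -312.04   44.17] rel foot: n 1.9 down -3.3 across -1.0 ee [ 347.27 -323.21  269.46]
```

send_rows(rows=[{"offset": [-0.001, 0, 0.001], "twist": [0, 0, 0]}, {"offset": [0, 0, 0], "twist": [0, 0, 0]}, {"offset": [0, 0, 0], "twist": [0, 0, 0]}, {"offset": [0, 0, 0], "twist": [0, 0, 0]}, {"offset": [0, 0, 0], "twist": [0, 0, 0]}], gripper=0.05)

```text
t: 48.13
ee_pos: [347.7, -323.4, 268.3]
orientation: [-2.885, -0.078, -1.197]
ft_force: [-0.6, 0.1, -0.8]
width: 49.4
```

send_rows(rows=[{"offset": [0, 0, -0.02], "twist": [0, 0, 0]}, {"offset": [0, 0, -0.03], "twist": [0, 0, 0]}, {"offset": [0, 0, -0.03], "twist": [0, 0, 0]}, {"offset": [0.03, 0, -0.02], "twist": [0, 0, 0]}, {"offset": [0.03, 0, 0], "twist": [0, 0, 0]}])

```text
t: 48.55
ee_pos: [315.5, -323.6, 380.0]
orientation: [-2.882, -0.069, -1.181]
ft_force: [0.5, -0.6, 0.0]
width: 49.8
```

send_rows(rows=[{"offset": [0.03, 0, 0], "twist": [0, -5, 0]}, {"offset": [0.03, 0, 0], "twist": [0, -5, 0]}, {"offset": [0.02, 0, 0], "twist": [0, -5, 0]}, {"offset": [0, 0, 0], "twist": [0, -5, 0]}, {"offset": [0, 0, 0], "twist": [0, -5, 0]}])

```text
t: 48.97
ee_pos: [365.8, -321.8, 429.0]
orientation: [-3.071, -0.077, -0.602]
ft_force: [0.6, 0.8, -0.4]
width: 50.2
```

```bash
cat > ck.py <<'E'
from h import *
np.set_printoptions(precision=1,suppress=True)
o=ctrl.get_obs();print(o["t"],o["ee_pos"],o["ft_force"],o["qpos"])
for c in ("scene","side"):
    print(c); im,d,i=caps(c,f"pics/{c}9.png"); np.save(f"{c}9.npy",d)
im,d,i=caps("wrist","pics/w9.png")
A=cloud("wrist",d,i).reshape(-1,3)
F=np.array([573.4,-311,40.5]);dn=np.array([.706,.0365,-.707]);n=np.array([.706,.0365,.707]);cr=np.array([-.0516,.9987,0])
for c in ("wrist","scene","side"):
    if c!="wrist": A=cloud(c,np.load(f"{c}9.npy")).reshape(-1,3)
    B=A[np.isfinite(A[:,2])]-F; s=-B@dn;t=B@cr;e=B@n
    k=(abs(t)<15)&(s>-15)&(s<200)&(e>-14)&(e<25)
    for lo in range(-10,200,15):
        q=k&(s>lo)&(s<lo+15)
        if q.sum()>3: print(c,lo,q.sum(),"n med %.1f p90 %.1f"%(np.median(e[q]),np.percentile(e[q],90)), end=" | ")
    q=k&(e>4); print("max s",np.percentile(s[q],99) if q.sum() else None)
a=cv2.imread("pics/side9.png")[110:310,220:400];b=cv2.imread("pics/scene9.png")[150:350,190:430]
cv2.imwrite("pics/c9.png",np.hstack([cv2.resize(a,None,fx=1.9,fy=2.4),cv2.resize(b,None,fx=1.9,fy=2.4)]))
E
python3 ck.py
```

```text
48.9667 [ 365.8 -321.8  429. ] [ 0.6  0.8 -0.4] [-0.8  0.1  2.   0.4  0.8  0.4]
scene
cap px [371. 141.] 49 z 87.0 mean [379.6 275.2] enc [379.3 277.4] r 15.5
cap px [328. 145.] 41 z 86.8 mean [323.1 139.1] enc [323.1 137.9] r 14.7
cap px [303. 163.] 47 z 87.7 mean [353.9  19.7] enc [353.4  21.7] r 15.1
cap px [389. 192.] 72 z 137.3 mean [624.1 141.1] enc [624.2 141.5] r 15.1
cap px [365. 206.] 71 z 137.4 mean [628.9  52.5] enc [629.3  53.3] r 15.2
cap px [341. 223.] 94 z 137.4 mean [638.9 -33.5] enc [638.7 -33. ] r 15.1
cap px [315. 239.] 90 z 137.4 mean [ 646.3 -120.7] enc [ 645.1 -120.8] r 15.8
cap px [287. 258.] 116 z 137.2 mean [ 652.9 -206.4] enc [ 653.1 -206.2] r 14.6
side
cap px [357. 144.] 51 z 169.6 mean [ 448.1 -315.2] enc [ 448.8 -314.5] r 12.4
cap px [298. 150.] 33 z 136.3 mean [ 650.6 -201.1] enc [ 651.3 -203.3] r 15.3
cap px [289. 163.] 41 z 135.8 mean [ 644.2 -115.8] enc [ 644.2 -116.6] r 15.5
cap px [279. 177.] 47 z 135.9 mean [636.6 -28.6] enc [635.5 -27.7] r 15.6
cap px [268. 193.] 60 z 136.0 mean [626.5  57.3] enc [627.2  58.2] r 16.5
cap px [254. 211.] 70 z 136.8
[... 1750 characters left out ...]
e 20 61 n med -0.3 p90 2.1 | scene 35 66 n med -0.7 p90 1.6 | scene 50 62 n med -0.3 p90 1.5 | scene 65 58 n med 1.4 p90 11.1 | scene 80 64 n med 7.7 p90 10.2 | scene 95 64 n med 7.6 p90 10.0 | scene 110 69 n med 7.8 p90 10.0 | scene 125 64 n med 7.4 p90 9.9 | scene 140 60 n med 8.1 p90 9.8 | scene 155 59 n med 8.0 p90 10.7 | scene 170 57 n med 7.8 p90 10.6 | max s 182.01971559911806
side -10 15 n med 6.5 p90 11.0 | side 65 8 n med 8.3 p90 10.6 | side 80 13 n med 6.1 p90 8.3 | side 95 25 n med 0.9 p90 8.1 | side 110 27 n med -1.3 p90 7.8 | side 125 22 n med -2.0 p90 7.0 | side 140 22 n med 2.0 p90 8.1 | side 155 26 n med 1.9 p90 7.7 | side 170 36 n med -1.0 p90 7.3 | max s 181.34126397468046
```

View pics/c9.png

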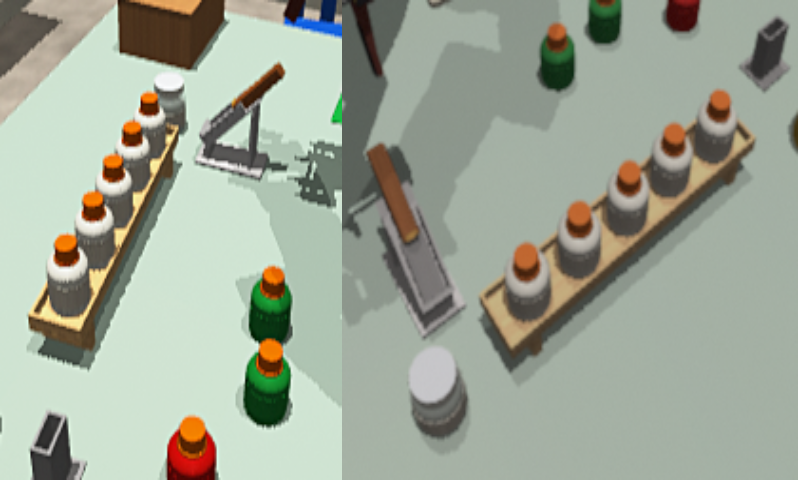

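```bash
python3 -c "
from workcell import ctrl
print(ctrl.get_obs()['ft_force']); print(ctrl.close_job())"
```

```text
[-0.34997298  0.54598201  0.39422029]
the job is handed in; nothing more can be done
None
```

I shut all five white pots and stood them in a row on the shelf. The spatula is out of its cup and lies in the sloped rest, blade down. The job is handed in at about 49 s of the 208 s.

**Last checks:**
- **Tops:** I pressed each one home to about 30 N before lifting its pot. One pot took a brief 75 N at the wrist. On the shelf, three tops read 139.2–139.4 mm high in the last wrist picture, which matches fully shut (about 139 mm). The other two were at the edge of that picture, but they read 139.3–139.4 mm just after I placed them.
- **Pots:** All stand upright inside the rim. Pot 4 sits about 4 mm off the shelf's centre line, which is inside the roughly 5 mm of play. The others are within about 1 mm.
- **Spatula:** The handle lies flat on the board and its end is 185 mm up the slope from the stop, so the blade's end is against the stop.
- **Robot:** It is clear of everything, with the wrist force near zero.
- **Tape and jar:** I did not touch them, and the jar looks unmoved in the last picture. I did not measure either one again.

**Disagreement:** The scene and side cameras read heights 2–4 mm lower than the wrist camera, on the green and red pots as well. I treated that as camera calibration error and trusted the wrist view. I saw no pot knocked aside during the run.

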